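# Find the index notch and lock the faceting head

### The arm

A 6-joint arm with a two-finger parallel gripper is mounted at the origin on the work surface. World frame = base frame: x ahead of the robot, y to its left, z up, the work surface at z = 0. Lengths are in m, angles in rad, forces in N, time in s.
With the tool pointing down it reaches from about 0.425 to 0.925 m from the base axis. Payload 12.5 kg.
Tool frame: the origin (TCP) lies midway between the tips of the shut fingers; the grasp point (between the pads) lies 19 mm behind it; z points along the fingers, y is the line along which they close (so a half turn about z gives the same grasp; the last joint's range is limited). The gripper opens to 85 mm and grips with 20 to 120 N. Pads are 22 mm wide; open, the fingers measure 114 mm over their backs; the gripper's body (76 mm by 85 mm) begins 54 mm behind the grasp point. The pads swing forward as they close: fully open they stand 13 mm farther back than shut.
Start: joints at [-1.332, 0.491, 1.559, -0, 1.092, -0.106], TCP at [0.211, -0.588, 0.211] pointing down, gripper open.
Joint ranges: [-3.1, 3.1], [-0.84, 2.19], [0.05, 2.79], [-1.13, 4.28], [0.06, 2.93], [-2.69, 2.69]. Speed limits (rad/s): [2.22, 2.22, 2.79, 3.14, 3.14, 3.14].

### API

Orientations are given as a rotation vector (axis times angle).
In Python, from workcell import * gives the robot as it stands.
- The arm moves only by the tool jog_arm, never from a script. Its argument "moves" is a list of rows, each an object of numbers: "dx", "dy", "dz": the shift along the tool's x, y, z in units of 0.5 m (1.0 is 0.5 m); "wx", "wy", "wz": the turn, a rotation vector about the tool's x, y, z in units of 0.1 rad (1.0 is 0.1 rad); "fingers": the closure, from -1 (fully open) to 1 (shut), so that 0 is half open. In form: [{"dx": .., "dy": .., "dz": .., "wx": .., "wy": .., "wz": .., "fingers": ..}, ...]. A call has exactly 5 rows; each row shifts and turns the commanded pose from where the row before left it, along the tool's axes as they then stand; what a row does not reach is not made up. A row lasts 1/12 s, in which the tool goes at most 41.7 mm and 7.16 degrees, less where a joint would pass 70% of its speed; a pose out of reach is approached as far as the arm can. A call with a number of a shift or a turn outside -1 to 1 is refused whole. A call with a gripper value outside its range is refused whole. The fingers move at their own pace and stop on an object; the grip force is fixed at half the most. Time passes only in rows, so rows that do not move let the fingers close, or fill a call up. It gives the time, the measured TCP pose, the force, the opening and the grip force at its end, in the units of the state.
- sense(): the state, without advancing time (a new reading comes with each control period).
- read_camera(name): name is "scene" or "side" or "wrist"; returns a dict with "pixels" (384x512x3 uint8, red, green, blue), "vfov" (degrees; the focal length in pixels is half the picture's height over the tangent of half this angle, whatever the lens; pixels are square), "cx", "cy" (the principal point, pixels), "xyz" and "rotation" of the camera in the world. Camera axes: x right, y up, looking along -z (the intrinsics and any distortion apply to the point x, -y, -z); pixel columns grow to the right and rows downward; lengths in m; the calibration is good to about 2 mm. A picture is of the moment at which its call begins. There is no depth.
- sign_off(): hands the job in; it is judged then, once.
The state is a dict: "time": time; "joint_positions": joint angles; "dq": joint speeds; "joint_torque": joint torques, N m; "eef_pos": TCP position; "ee_rot": TCP orientation; "force": force on the tool from outside, world axes, zero at the start; "ft_torque": the same for the moment, N m; "width": finger opening in m; "grip_force": force on a finger pad.
Only numpy, scipy, OpenCV 4.12 (cv2) and the standard library are available. Lean on these libraries where they do the work, as an engineer would, in place of code of your own. Each camera call takes 0.05 s, during which the arm holds its last target. There are 200 camera calls.

### The job

Lock the gem-faceting index head: turn its round knob slowly clockwise (seen from above) until you feel it drop into its single hidden notch, let go so that it rests there, then gently press the small steel plunger beside it fully home and leave it down. The plunger only goes down when the knob sits in the notch, so never press it hard, and leave the other things on the bench where they are.

Things in the scene. Friction and masses are not known exactly. Their poses are not given: they have to be found in the camera images.
- index_head: The index head, bolted down: a grey drum 150 mm in diameter on a 170 mm square foot, aluminium cover 62 mm above the bench. Origin: bench height, on the drum's vertical axis, which is the knob's axis. On its +x side a level spindle with a small green stone sticks out to 140 mm from the axis, 35 mm above the bench; the plunger is on its -y side.
- knob_grip (a point): Middle of the head's round black fluted knob, on its vertical axis, half-way up its grip, 113 mm above the bench. Knob 44 mm in diameter, 30 mm tall (its top at 128 mm), on an 18 mm shaft. It looks alike at every angle and its angle is not measured. The notch lies 15 to 77 degrees (0.27 to 1.35 rad) clockwise, seen from above, of where the knob starts; it can be turned on past it.
- knob_foot (a point): Point on the knob's axis at the drum's cover. How turning feels: an even drag of about 0.1 N m; from about 5 degrees before the notch's centre the drag fades and a sprung ball pulls the knob on clockwise, by up to 0.15 to 0.3 N m; just past the centre it resists with about 0.35 N m, fading over 5 degrees. Released within 2 degrees of the centre, the knob is drawn to the centre and kept there; elsewhere it stays where it is left.
- plunger: The locking plunger: a plain steel push button, 22 mm in diameter and 9 mm thick, on a 10 mm stem. This body's origin lies on the knob's axis at bench height, with axes as the head's, and moves down with the plunger; the button itself stands 58 mm from the knob's axis on the head's -y side.
- plunger_top (a point): Centre of the flat top face of the steel plunger button, 84 mm above the bench when it is up, 72 mm when it is fully home. It moves straight down with a stiff 4 N slide, has no spring and stays where it is left. When the knob is not in the notch it stops hard after about 2 mm.
- plunger_travel (a joint): How far the plunger is pressed down, in m: 0 up (as it starts), 0.012 fully home.
- spanner: Bystander: a flat steel spanner 150 mm long, lying on the bench; origin under its middle.
- dop: Bystander: a small brass dop stick 80 mm long, lying; origin under its middle.
- loupe: Bystander: a small round black eye loupe, 36 mm across, 22 mm high, with a steel tab; origin under its round part.
- stone_tray: Bystander: a flat wooden tray with compartments, 90 x 60 x 22 mm; origin under its middle.
- arbor: Bystander: an upright dark steel cylinder, 44 mm in diameter, 85 mm tall; origin under its middle.
- drip_cup: Bystander: a terracotta-coloured cup, 72 mm across, 75 mm tall; origin under its middle.
- gauge: Bystander: a flat steel sliding gauge, 130 mm long, lying; origin under its bar.

How it is judged:
By the outcome, as a careful person would: the job done as asked, in the order asked, and still so for the second after the job is handed in, with the robot touching nothing.
It also fails if it takes over 72 s, if anything falls off the work surface, if the arm or the gripper's body presses on something with over 40 N, if the wrist force passes 120 N, or if a joint passes its speed limit or range.

## Working session

There is one attempt and no reset: what is moved stays moved. The work goes in short steps, Python scripts to look and compute and a tool call to move; the robot and the scene stay as the last step left them, time stands still between calls to the robot, and variables do not carry over. Pictures are saved under pics/ and viewed, at most 10 in all, crops included, and the job is handed in when it is done.

Besides the shell and the picture viewer there is one more tool, called after "Emit:" in YAML: its name, and indented under it one key for each argument. jog_arm: Moves the arm, as the interface text tells. Its arguments: {"type":"object","properties":{"moves":{"type":"array"}},"required":["moves"]}

```bash
mkdir -p pics; python3 - <<'E'
from workcell import *
import cv2,numpy as np
ims=[]
for n in ["scene","side","wrist"]:
    c=read_camera(n); print(n,{k:(np.round(v,4).tolist() if k!='pixels' else 0) for k,v in c.items()})
    cv2.imwrite(f"pics/{n}0.png",c['pixels'][:,:,::-1]); np.savez(f"{n}0.npz",**c)
    ims.append(c['pixels'][:,:,::-1])
cv2.imwrite("pics/a.png",np.hstack([cv2.resize(i,(400,300)) for i in ims[:2]]))
print(sense())
E
```

```text
scene {'pixels': 0, 'vfov': 45.7439, 'cx': 253.0646, 'cy': 191.2867, 'xyz': [0.9976, -0.4081, 0.8781], 'rotation': [0.6327, 0.2464, 0.7291]}
side {'pixels': 0, 'vfov': 55.743, 'cx': 253.4984, 'cy': 193.0718, 'xyz': [0.4259, -0.4318, 0.6], 'rotation': [0.7661, -0.1161, -0.3157]}
wrist {'pixels': 0, 'vfov': 68.0978, 'cx': 259.9708, 'cy': 194.2061, 'xyz': [0.29, -0.5609, 0.3734], 'rotation': [-0.2903, 0.2063, -1.2152]}
{'time': 0.15, 'joint_positions': array([-1.33159412e+00,  4.91405259e-01,  1.55927319e+00,  2.74484490e-05,
        1.09170086e+00, -1.05607968e-01]), 'dq': array([-0.00223007, -0.00101358, -0.00176859, -0.00063854,  0.00058107,
        0.00167817]), 'joint_torque': array([ 1.69412768e-03, -6.18708158e+01, -2.61691940e+01, -9.35211801e-05,
        3.17544735e-03, -4.05194078e-05]), 'eef_pos': array([ 0.21124585, -0.58804624,  0.21058432]), 'ee_rot': array([-3.09424714e+00, -5.38792852e-01,  4.42989598e-05]), 'force': array([-0.28049458,  0.18445078,  0.27948774]), 'ft_torque': array([-0.01933031, -0.00793159, -0.02220233]), 'grip_force': 0.0, 'width': 0.08575350380360744}
```

View pics/scene0.png

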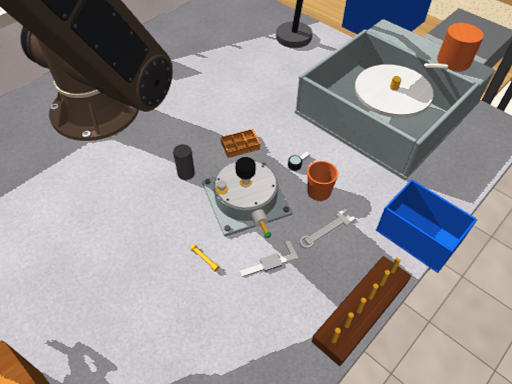

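View pics/side0.png

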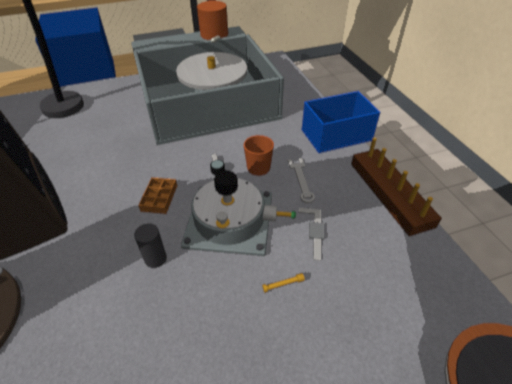

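The scene view shows the knob at (246,168), the plunger at (221,187) and the green stone at (268,234). The side view shows the knob at (227,183), the plunger at (222,218) and the stone at (293,214). Next I'll measure these more precisely.

```bash
cat > h.py <<'E'
import numpy as np,cv2
from scipy.spatial.transform import Rotation as R
def ray(c,u,v):
    f=192/np.tan(np.radians(float(c['vfov']))/2)
    d=R.from_rotvec(c['rotation']).apply([(u-c['cx'])/f,-(v-c['cy'])/f,-1]); return np.array(c['xyz']),d/np.linalg.norm(d)
def plane(c,u,v,z):
    o,d=ray(c,u,v); return o+d*(z-o[2])/d[2]
def tri(rs):
    A=sum(np.eye(3)-np.outer(d,d) for o,d in rs); b=sum((np.eye(3)-np.outer(d,d))@o for o,d in rs)
    return np.linalg.solve(A,b)
def proj(c,p):
    f=192/np.tan(np.radians(float(c['vfov']))/2)
    q=R.from_rotvec(c['rotation']).inv().apply(np.array(p)-c['xyz']); return c['cx']+f*q[0]/-q[2],c['cy']+f*q[1]/q[2]
def blob(m,u,v):
    n,l,s,ce=cv2.connectedComponentsWithStats(m.astype(np.uint8))
    k=min((k for k in range(1,n) if s[k,4]>=6),key=lambda k:np.hypot(*(ce[k]-[u,v]))); return ce[k],s[k]
E
python3 - <<'E'
from h import *
C={n:dict(np.load(n+'0.npz')) for n in('scene','side')}
kn={'scene':(246,168),'side':(227,183)};st={'scene':(268,234),'side':(293,214)};pl={'scene':(221,187),'side':(222,218)}
K=[];S=[];out=[]
for n,c in C.items():
    p=c['pixels'].astype(int); 
    b,s=blob(p.max(2)<45,*kn[n]); print(n,b,s); K.append(ray(c,*b)); print(plane(c,*b,.113))
    b,s=blob((p[:,:,1]>p[:,:,0]+25)&(p[:,:,1]>p[:,:,2]+15),*st[n]); print('stone',b,s); S.append(ray(c,*b));print(plane(c,*b,.035))
    u,v=pl[n]; out.append(cv2.resize(c['pixels'][v-30:v+15,u-22:u+23,::-1],(400,400),interpolation=cv2.INTER_CUBIC))
print(tri(K),tri(S)); cv2.imwrite('pics/pl.png',np.hstack(out))
w=np.load('wrist0.npz')['pixels'];cv2.imwrite('pics/w0.png',w[:,:,::-1])
E
```

```text
scene [245.04297994 167.59598854] [236 157  19  22 349]
[0.53123845 0.06562515 0.113     ]
stone [267.06451613 234.35483871] [264 232   7   6  31]
[0.65280004 0.00791352 0.035     ]
side [224.5105973  180.92678227] [211 166  26  30 519]
[0.53104566 0.06802812 0.113     ]
stone [293.04347826 214.26086957] [291 211   5   7  23]
[0.65403812 0.0060742  0.035     ]
[0.53106142 0.06610339 0.11374307] [0.65361357 0.00649857 0.03588589]
```

View pics/pl.png

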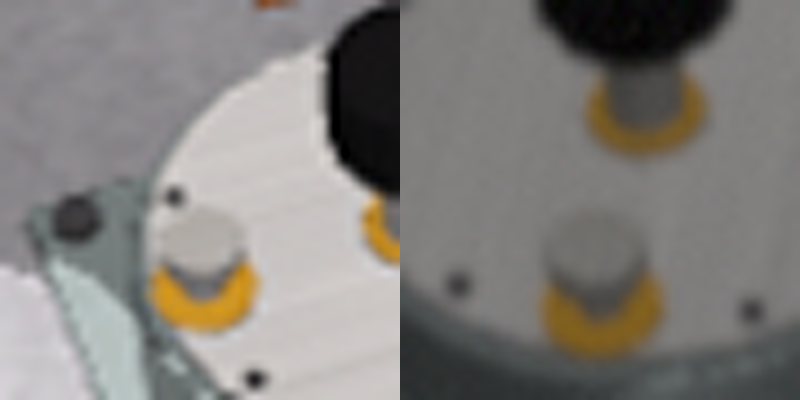

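View pics/w0.png

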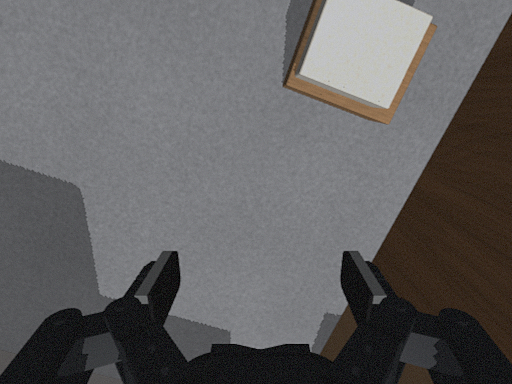

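The crops put the centre of the plunger's top face at about (221.5,183.5) in the scene view and (222,215) in the side view. The wrist view shows only bench and fingers so far. I'll compute the targets and the approach rows.

```bash
cat >> h.py <<'E'
def rows(st,target,n,wz):
    r=R.from_rotvec(st['ee_rot']); p=np.array(st['eef_pos']); d=(np.array(target)-p)/n
    for i in range(n):
        t=r.inv().apply(d)/.5; print(i,np.round(t,3),end=' '); r=r*R.from_rotvec([0,0,wz*.1])
    print()
E
python3 - <<'E'
from workcell import *
from h import *
C={n:dict(np.load(n+'0.npz')) for n in('scene','side')}
print(plane(C['scene'],221.5,183.5,.084),plane(C['side'],222,215,.084),tri([ray(C['scene'],221.5,183.5),ray(C['side'],222,215)]))
p=C['side']['pixels'].astype(int); m=cv2.morphologyEx((p.max(2)<45).astype(np.uint8),cv2.MORPH_OPEN,cv2.getStructuringElement(2,(17,17)))
b,s=blob(m,227,184);print(b,s,plane(C['side'],*b,.113))
rows(sense(),[.530,.064,.211],20,-.75)
E
```

```text
[0.50803727 0.01321447 0.084     ] [0.5080329 0.0104534 0.084    ] [0.50799675 0.01276076 0.08280644]
[225.43370787 182.32808989] [215 170  22  26 445] [0.53167662 0.06367296 0.113     ]
0 [ 0.052 -0.051  0.   ] 1 [ 0.056 -0.047  0.   ] 2 [ 0.059 -0.042  0.   ] 3 [ 0.062 -0.038  0.   ] 4 [ 0.065 -0.033  0.   ] 5 [ 0.067 -0.028  0.   ] 6 [ 0.069 -0.023  0.   ] 7 [ 0.07  -0.018  0.   ] 8 [ 0.072 -0.012  0.   ] 9 [ 0.072 -0.007  0.   ] 10 [ 0.073 -0.002  0.   ] 11 [0.072 0.004 0.   ] 12 [0.072 0.009 0.   ] 13 [0.071 0.015 0.   ] 14 [0.07 0.02 0.  ] 15 [0.068 0.025 0.   ] 16 [0.066 0.03  0.   ] 17 [0.064 0.035 0.   ] 18 [0.061 0.04  0.   ] 19 [0.058 0.044 0.   ]
```

Emit:
jog_arm:
  moves:
    - {"dx":0.052,"dy":-0.051,"dz":0,"wx":0,"wy":0,"wz":-0.75,"fingers":-1}
    - {"dx":0.056,"dy":-0.047,"dz":0,"wx":0,"wy":0,"wz":-0.75,"fingers":-1}
    - {"dx":0.059,"dy":-0.042,"dz":0,"wx":0,"wy":0,"wz":-0.75,"fingers":-1}
    - {"dx":0.062,"dy":-0.038,"dz":0,"wx":0,"wy":0,"wz":-0.75,"fingers":-1}
    - {"dx":0.065,"dy":-0.033,"dz":0,"wx":0,"wy":0,"wz":-0.75,"fingers":-1}

```text
time: 0.57
eef_pos: [0.2913, -0.423, 0.2108]
ee_rot: [-2.938, -1.111, -0.0]
force: [0.2, -0.3, -0.6]
width: 0.0853
grip_force: 0.0
```

Emit:
jog_arm:
  moves:
    - {"dx":0.067,"dy":-0.028,"dz":0,"wx":0,"wy":0,"wz":-0.75,"fingers":-1}
    - {"dx":0.069,"dy":-0.023,"dz":0,"wx":0,"wy":0,"wz":-0.75,"fingers":-1}
    - {"dx":0.07,"dy":-0.018,"dz":0,"wx":0,"wy":0,"wz":-0.75,"fingers":-1}
    - {"dx":0.072,"dy":-0.012,"dz":0,"wx":0,"wy":0,"wz":-0.75,"fingers":-1}
    - {"dx":0.072,"dy":-0.007,"dz":0,"wx":0,"wy":0,"wz":-0.75,"fingers":-1}

```text
time: 0.98
eef_pos: [0.3711, -0.2599, 0.211]
ee_rot: [2.68, 1.64, 0.0]
force: [0.9, 0.2, -0.5]
width: 0.0856
grip_force: 0.0
```

Emit:
jog_arm:
  moves:
    - {"dx":0.073,"dy":-0.002,"dz":0,"wx":0,"wy":0,"wz":-0.75,"fingers":-1}
    - {"dx":0.072,"dy":0.004,"dz":0,"wx":0,"wy":0,"wz":-0.75,"fingers":-1}
    - {"dx":0.072,"dy":0.009,"dz":0,"wx":0,"wy":0,"wz":-0.75,"fingers":-1}
    - {"dx":0.071,"dy":0.015,"dz":0,"wx":0,"wy":0,"wz":-0.75,"fingers":-1}
    - {"dx":0.07,"dy":0.02,"dz":0,"wx":0,"wy":0,"wz":-0.75,"fingers":-1}

```text
time: 1.4
eef_pos: [0.4507, -0.0967, 0.211]
ee_rot: [2.327, 2.111, -0.0]
force: [0.9, -1.2, 0.1]
width: 0.0852
grip_force: 0.0
```

Emit:
jog_arm:
  moves:
    - {"dx":0.068,"dy":0.025,"dz":0,"wx":0,"wy":0,"wz":-0.75,"fingers":-1}
    - {"dx":0.066,"dy":0.03,"dz":0,"wx":0,"wy":0,"wz":-0.75,"fingers":-1}
    - {"dx":0.064,"dy":0.035,"dz":0,"wx":0,"wy":0,"wz":-0.75,"fingers":-1}
    - {"dx":0.061,"dy":0.04,"dz":0,"wx":0,"wy":0,"wz":-0.75,"fingers":-1}
    - {"dx":0.058,"dy":0.044,"dz":0,"wx":0,"wy":0,"wz":-0.75,"fingers":-1}

```text
time: 1.82
eef_pos: [0.5303, 0.067, 0.2109]
ee_rot: [-1.892, -2.508, 0.0]
force: [0.4, 0.9, 0.8]
width: 0.0853
grip_force: 0.0
```

```bash
python3 - <<'E'
from workcell import *
from h import *
c=read_camera('wrist');np.savez('wrist1.npz',**c)
im=c['pixels'][:,:,::-1].copy();cv2.imwrite('pics/w1.png',im)
s=sense();print(s['time'],s['joint_positions'],s['eef_pos'],s['ee_rot'],s['force'],s['ft_torque'])
print('knob top pred',proj(c,[.5313,.065,.128]),'plunger',proj(c,[.508,.0125,.084]))
rows(s,[.5313,.065,.211],1,0)
E
```

```text
1.8667 [ 9.17741658e-03  3.66107269e-01  1.77517067e+00  1.57203876e-03
  9.98878967e-01 -2.76808651e-01] [0.53246862 0.07115379 0.21088197] [1.88306426 2.51426544 0.00301912] [-2.25671442  2.14577553 -1.4280648 ] [ 0.07879831  0.10432207 -0.04711087]
knob top pred (np.float64(262.05693565519096), np.float64(194.7871914029992)) plunger (np.float64(228.7257464018014), np.float64(219.19484487974094))
0 [-0.011 -0.006 -0.   ]
```

View pics/w1.png

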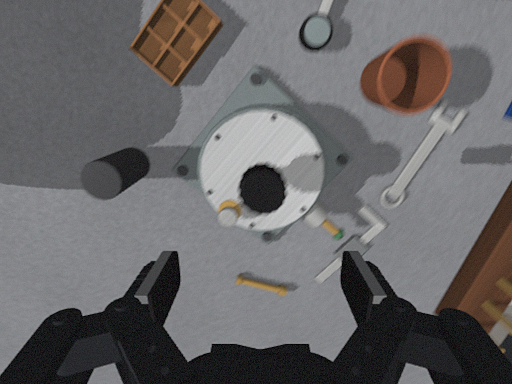

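The wrist view shows the knob at (263,189) and the plunger top at (228,218). The arm was still moving when it was taken, so I'll let it settle and measure again.

Emit:
jog_arm:
  moves:
    - {"dx":0,"dy":0,"dz":0,"wx":0,"wy":0,"wz":0,"fingers":-1}
    - {"dx":0,"dy":0,"dz":0,"wx":0,"wy":0,"wz":0,"fingers":-1}
    - {"dx":0,"dy":0,"dz":0,"wx":0,"wy":0,"wz":0,"fingers":-1}
    - {"dx":0,"dy":0,"dz":0,"wx":0,"wy":0,"wz":0,"fingers":-1}
    - {"dx":0,"dy":0,"dz":0,"wx":0,"wy":0,"wz":0,"fingers":-1}

```text
time: 2.28
eef_pos: [0.5296, 0.0641, 0.2111]
ee_rot: [1.899, 2.502, -0.0]
force: [-0.8, -0.2, -0.0]
width: 0.0852
grip_force: 0.0
```

```bash
python3 - <<'E'
from workcell import *
from h import *
c=read_camera('wrist');np.savez('wrist2.npz',**c)
s=sense();print(s['eef_pos'],s['ee_rot'],s['force'],s['ft_torque'])
p=c['pixels'].astype(int)
m=cv2.morphologyEx((p.max(2)<45).astype(np.uint8),cv2.MORPH_OPEN,cv2.getStructuringElement(2,(9,9)))
b,t=blob(m,263,190);print(b,t,plane(c,*b,.125),proj(c,[.5313,.065,.125]))
g,t=blob((p[:,:,1]>p[:,:,0]+25)&(p[:,:,1]>p[:,:,2]+15),340,233);print('stone',g,plane(c,*g,.035),proj(c,[.6536,.0065,.0359]))
C={n:dict(np.load(n+'0.npz')) for n in('scene','side')}
print(tri([ray(c,*b),ray(C['scene'],245.043,167.596),ray(C['side'],225.5,183)]))
rows(s,[.5313,.065,.211],1,0)
E
```

```text
[0.52970733 0.06415984 0.21114656] [1.89920702e+00 2.50220449e+00 5.02425619e-05] [-0.62686352 -0.18160028 -0.5511432 ] [-0.04005731 -0.05807456 -0.01898014]
[262.15802318 187.90543014] [ 239  163   47   50 1639] [0.52928501 0.06751807 0.125     ] (np.float64(263.5225410989778), np.float64(190.96086616720427))
stone [338.55357143 234.07142857] [0.65275243 0.00493221 0.035     ] (np.float64(339.75334236663724), np.float64(233.5121444379787))
[0.53112579 0.06414715 0.11242631]
0 [0.001 0.004 0.   ]
```

Emit:
jog_arm:
  moves:
    - {"dx":0.002,"dy":0.003,"dz":0.03,"wx":0,"wy":0,"wz":0,"fingers":-1}
    - {"dx":0,"dy":0,"dz":0.06,"wx":0,"wy":0,"wz":0,"fingers":-1}
    - {"dx":0,"dy":0,"dz":0.06,"wx":0,"wy":0,"wz":0,"fingers":-1}
    - {"dx":0,"dy":0,"dz":0.06,"wx":0,"wy":0,"wz":0,"fingers":-1}
    - {"dx":0,"dy":0,"dz":0.028,"wx":0,"wy":0,"wz":0,"fingers":-1}

```text
time: 2.75
eef_pos: [0.5297, 0.0658, 0.0891]
ee_rot: [-1.897, -2.501, 0.003]
force: [0.6, -0.2, -0.2]
width: 0.0858
grip_force: 0.0
```

Emit:
jog_arm:
  moves:
    - {"dx":0,"dy":0,"dz":0,"wx":0,"wy":0,"wz":0,"fingers":-1}
    - {"dx":0,"dy":0,"dz":0,"wx":0,"wy":0,"wz":0,"fingers":-1}
    - {"dx":0,"dy":0,"dz":0,"wx":0,"wy":0,"wz":0,"fingers":-0.1}
    - {"dx":0,"dy":0,"dz":0,"wx":0,"wy":0,"wz":0,"fingers":-0.1}
    - {"dx":0,"dy":0,"dz":0,"wx":0,"wy":0,"wz":0,"fingers":-0.1}

```text
time: 3.17
eef_pos: [0.5316, 0.0664, 0.0932]
ee_rot: [1.896, 2.502, 0.002]
force: [0.4, 0.5, -0.3]
width: 0.0516
grip_force: 0.0
```

```bash
python3 - <<'E'
from workcell import *
from h import *
c=read_camera('wrist');cv2.imwrite('pics/w3.png',c['pixels'][:,:,::-1])
s=sense();print(s['time'],s['width'],s['eef_pos'],s['ee_rot'],s['force'],s['ft_torque'])
E
```

```text
3.2167 0.0470095534885446 [0.5314416  0.06638876 0.09301879] [1.89644723e+00 2.50267839e+00 1.67364707e-03] [ 0.01495043  0.15498298 -0.72807833] [ 0.0289146  -0.0182819  -0.03102292]
```

View pics/w3.png

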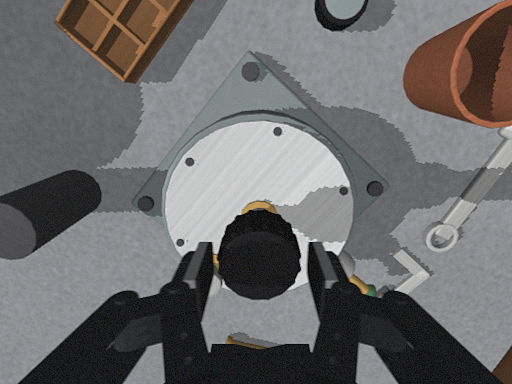

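The knob, at about (260,252), sits centred between the pads, whose inner faces are at about 213 and 308. I'll grip it.

Emit:
jog_arm:
  moves:
    - {"dx":0,"dy":0,"dz":0,"wx":0,"wy":0,"wz":0,"fingers":0.2}
    - {"dx":0,"dy":0,"dz":0,"wx":0,"wy":0,"wz":0,"fingers":0.4}
    - {"dx":0,"dy":0,"dz":0,"wx":0,"wy":0,"wz":0,"fingers":1}
    - {"dx":0,"dy":0,"dz":0,"wx":0,"wy":0,"wz":0,"fingers":1}
    - {"dx":0,"dy":0,"dz":0,"wx":0,"wy":0,"wz":0,"fingers":1}

```text
time: 3.63
eef_pos: [0.531, 0.0663, 0.0933]
ee_rot: [1.896, 2.503, 0.0]
force: [-4.4, -1.5, 12.1]
width: 0.0415
grip_force: 59.1
```

```bash
cat > s.py <<'E'
from workcell import *
import numpy as np
from scipy.spatial.transform import Rotation as R
s=sense();x=R.from_rotvec(s['ee_rot']).as_matrix()[:,0]
print('t %.2f yaw %.2f deg'%(s['time'],np.degrees(np.arctan2(x[1],x[0]))),'q6 %.3f'%s['joint_positions'][5],'Mz %.3f'%s['ft_torque'][2],'F',np.round(s['force'],1),'M',np.round(s['ft_torque'],2),'p',np.round(s['eef_pos'],4),'w %.4f g %.0f'%(s['width'],s['grip_force']))
E
python3 s.py
```

```text
t 3.63 yaw 105.71 deg q6 -0.273 Mz 0.010 F [-4.4 -1.5 12.1] M [-0.3   0.78  0.01] p [0.531  0.0663 0.0933] w 0.0415 g 59
```

Emit:
jog_arm:
  moves:
    - {"dx":0,"dy":0,"dz":0,"wx":0,"wy":0,"wz":0.15,"fingers":1}
    - {"dx":0,"dy":0,"dz":0,"wx":0,"wy":0,"wz":0.15,"fingers":1}
    - {"dx":0,"dy":0,"dz":0,"wx":0,"wy":0,"wz":0.15,"fingers":1}
    - {"dx":0,"dy":0,"dz":0,"wx":0,"wy":0,"wz":0.15,"fingers":1}
    - {"dx":0,"dy":0,"dz":0,"wx":0,"wy":0,"wz":0.1,"fingers":1}

```text
time: 4.05
eef_pos: [0.531, 0.0663, 0.0933]
ee_rot: [1.984, 2.435, 0.001]
force: [-3.7, -1.4, 12.6]
width: 0.0414
grip_force: 59.0
```

```bash
python3 s.py
```

```text
t 4.05 yaw 101.67 deg q6 -0.202 Mz 0.119 F [-3.7 -1.4 12.6] M [-0.21  0.75  0.12] p [0.531  0.0663 0.0933] w 0.0414 g 59
```

Emit:
jog_arm:
  moves:
    - {"dx":0,"dy":0,"dz":0,"wx":0,"wy":0,"wz":0.15,"fingers":1}
    - {"dx":0,"dy":0,"dz":0,"wx":0,"wy":0,"wz":0.15,"fingers":1}
    - {"dx":0,"dy":0,"dz":0,"wx":0,"wy":0,"wz":0.15,"fingers":1}
    - {"dx":0,"dy":0,"dz":0,"wx":0,"wy":0,"wz":0.15,"fingers":1}
    - {"dx":0,"dy":0,"dz":0,"wx":0,"wy":0,"wz":0.1,"fingers":1}

```text
time: 4.47
eef_pos: [0.5311, 0.0664, 0.0933]
ee_rot: [2.067, 2.364, 0.001]
force: [-3.6, -1.3, 12.1]
width: 0.0419
grip_force: 59.0
```

```bash
python3 s.py
```

```text
t 4.47 yaw 97.66 deg q6 -0.132 Mz 0.083 F [-3.6 -1.3 12.1] M [-0.24  0.73  0.08] p [0.5311 0.0664 0.0933] w 0.0419 g 59
```

Emit:
jog_arm:
  moves:
    - {"dx":0,"dy":0,"dz":0,"wx":0,"wy":0,"wz":0.1,"fingers":1}
    - {"dx":0,"dy":0,"dz":0,"wx":0,"wy":0,"wz":0.1,"fingers":1}
    - {"dx":0,"dy":0,"dz":0,"wx":0,"wy":0,"wz":0.1,"fingers":1}
    - {"dx":0,"dy":0,"dz":0,"wx":0,"wy":0,"wz":0.1,"fingers":1}
    - {"dx":0,"dy":0,"dz":0,"wx":0,"wy":0,"wz":0.1,"fingers":1}

```text
time: 4.88
eef_pos: [0.5311, 0.0663, 0.0933]
ee_rot: [2.125, 2.312, 0.001]
force: [-3.4, -1.1, 11.2]
width: 0.0416
grip_force: 59.0
```

```bash
python3 s.py
```

```text
t 4.88 yaw 94.81 deg q6 -0.083 Mz 0.144 F [-3.4 -1.1 11.2] M [-0.22  0.73  0.14] p [0.5311 0.0663 0.0933] w 0.0416 g 59
```

Emit:
jog_arm:
  moves:
    - {"dx":0,"dy":0,"dz":0,"wx":0,"wy":0,"wz":0.1,"fingers":1}
    - {"dx":0,"dy":0,"dz":0,"wx":0,"wy":0,"wz":0.1,"fingers":1}
    - {"dx":0,"dy":0,"dz":0,"wx":0,"wy":0,"wz":0.1,"fingers":1}
    - {"dx":0,"dy":0,"dz":0,"wx":0,"wy":0,"wz":0.1,"fingers":1}
    - {"dx":0,"dy":0,"dz":0,"wx":0,"wy":0,"wz":0.1,"fingers":1}

```text
time: 5.3
eef_pos: [0.5311, 0.0663, 0.0933]
ee_rot: [2.183, 2.258, 0.001]
force: [-2.9, -1.0, 12.1]
width: 0.0416
grip_force: 59.0
```

```bash
python3 s.py
```

```text
t 5.30 yaw 91.95 deg q6 -0.033 Mz 0.149 F [-2.9 -1.  12.1] M [-0.18  0.69  0.15] p [0.5311 0.0663 0.0933] w 0.0416 g 59
```

Emit:
jog_arm:
  moves:
    - {"dx":0,"dy":0,"dz":0,"wx":0,"wy":0,"wz":0.1,"fingers":1}
    - {"dx":0,"dy":0,"dz":0,"wx":0,"wy":0,"wz":0.1,"fingers":1}
    - {"dx":0,"dy":0,"dz":0,"wx":0,"wy":0,"wz":0.1,"fingers":1}
    - {"dx":0,"dy":0,"dz":0,"wx":0,"wy":0,"wz":0.1,"fingers":1}
    - {"dx":0,"dy":0,"dz":0,"wx":0,"wy":0,"wz":0.1,"fingers":1}

```text
time: 5.72
eef_pos: [0.5312, 0.0664, 0.0933]
ee_rot: [2.238, 2.203, 0.001]
force: [-3.3, -0.7, 10.8]
width: 0.0417
grip_force: 59.1
```

```bash
python3 s.py
```

```text
t 5.72 yaw 89.08 deg q6 0.017 Mz 0.097 F [-3.3 -0.7 10.8] M [-0.18  0.65  0.1 ] p [0.5312 0.0664 0.0933] w 0.0417 g 59
```

Emit:
jog_arm:
  moves:
    - {"dx":0,"dy":0,"dz":0,"wx":0,"wy":0,"wz":0.1,"fingers":1}
    - {"dx":0,"dy":0,"dz":0,"wx":0,"wy":0,"wz":0.1,"fingers":1}
    - {"dx":0,"dy":0,"dz":0,"wx":0,"wy":0,"wz":0.1,"fingers":1}
    - {"dx":0,"dy":0,"dz":0,"wx":0,"wy":0,"wz":0.1,"fingers":1}
    - {"dx":0,"dy":0,"dz":0,"wx":0,"wy":0,"wz":0.1,"fingers":1}

```text
time: 6.13
eef_pos: [0.5312, 0.0663, 0.0933]
ee_rot: [2.293, 2.146, 0.001]
force: [-3.7, -0.7, 11.2]
width: 0.0416
grip_force: 59.1
```

```bash
python3 s.py
```

```text
t 6.13 yaw 86.21 deg q6 0.067 Mz 0.098 F [-3.7 -0.7 11.2] M [-0.23  0.66  0.1 ] p [0.5312 0.0663 0.0933] w 0.0416 g 59
```

Emit:
jog_arm:
  moves:
    - {"dx":0,"dy":0,"dz":0,"wx":0,"wy":0,"wz":0.1,"fingers":1}
    - {"dx":0,"dy":0,"dz":0,"wx":0,"wy":0,"wz":0.1,"fingers":1}
    - {"dx":0,"dy":0,"dz":0,"wx":0,"wy":0,"wz":0.1,"fingers":1}
    - {"dx":0,"dy":0,"dz":0,"wx":0,"wy":0,"wz":0.1,"fingers":1}
    - {"dx":0,"dy":0,"dz":0,"wx":0,"wy":0,"wz":0.1,"fingers":1}

```text
time: 6.55
eef_pos: [0.5312, 0.0664, 0.0933]
ee_rot: [2.346, 2.088, 0.001]
force: [-3.8, -1.5, 11.2]
width: 0.0414
grip_force: 59.1
```

```bash
python3 s.py
```

```text
t 6.55 yaw 83.35 deg q6 0.117 Mz 0.134 F [-3.8 -1.5 11.2] M [-0.19  0.62  0.13] p [0.5312 0.0664 0.0933] w 0.0414 g 59
```

Emit:
jog_arm:
  moves:
    - {"dx":0,"dy":0,"dz":0,"wx":0,"wy":0,"wz":0.1,"fingers":1}
    - {"dx":0,"dy":0,"dz":0,"wx":0,"wy":0,"wz":0.1,"fingers":1}
    - {"dx":0,"dy":0,"dz":0,"wx":0,"wy":0,"wz":0.1,"fingers":1}
    - {"dx":0,"dy":0,"dz":0,"wx":0,"wy":0,"wz":0.1,"fingers":1}
    - {"dx":0,"dy":0,"dz":0,"wx":0,"wy":0,"wz":0.1,"fingers":1}

```text
time: 6.97
eef_pos: [0.5313, 0.0663, 0.0933]
ee_rot: [2.397, 2.029, 0.001]
force: [-3.2, -0.9, 10.2]
width: 0.0418
grip_force: 59.1
```

```bash
python3 s.py
```

```text
t 6.97 yaw 80.49 deg q6 0.167 Mz 0.168 F [-3.2 -0.9 10.2] M [-0.21  0.63  0.17] p [0.5313 0.0663 0.0933] w 0.0418 g 59
```

Emit:
jog_arm:
  moves:
    - {"dx":0,"dy":0,"dz":0,"wx":0,"wy":0,"wz":0.1,"fingers":1}
    - {"dx":0,"dy":0,"dz":0,"wx":0,"wy":0,"wz":0.1,"fingers":1}
    - {"dx":0,"dy":0,"dz":0,"wx":0,"wy":0,"wz":0.1,"fingers":1}
    - {"dx":0,"dy":0,"dz":0,"wx":0,"wy":0,"wz":0.1,"fingers":1}
    - {"dx":0,"dy":0,"dz":0,"wx":0,"wy":0,"wz":0.1,"fingers":1}

```text
time: 7.38
eef_pos: [0.5313, 0.0664, 0.0933]
ee_rot: [2.447, 1.968, 0.002]
force: [-3.1, -1.6, 11.3]
width: 0.0417
grip_force: 59.1
```

```bash
python3 s.py
```

```text
t 7.38 yaw 77.63 deg q6 0.217 Mz 0.088 F [-3.1 -1.6 11.3] M [-0.16  0.6   0.09] p [0.5313 0.0664 0.0933] w 0.0417 g 59
```

Emit:
jog_arm:
  moves:
    - {"dx":0,"dy":0,"dz":0,"wx":0,"wy":0,"wz":0.1,"fingers":1}
    - {"dx":0,"dy":0,"dz":0,"wx":0,"wy":0,"wz":0.1,"fingers":1}
    - {"dx":0,"dy":0,"dz":0,"wx":0,"wy":0,"wz":0.1,"fingers":1}
    - {"dx":0,"dy":0,"dz":0,"wx":0,"wy":0,"wz":0.1,"fingers":1}
    - {"dx":0,"dy":0,"dz":0,"wx":0,"wy":0,"wz":0.1,"fingers":1}

```text
time: 7.8
eef_pos: [0.5313, 0.0663, 0.0933]
ee_rot: [2.495, 1.906, 0.002]
force: [-1.8, -2.0, 11.0]
width: 0.0412
grip_force: 59.1
```

```bash
python3 s.py
```

```text
t 7.80 yaw 74.76 deg q6 0.267 Mz 0.118 F [-1.8 -2.  11. ] M [-0.18  0.58  0.12] p [0.5313 0.0663 0.0933] w 0.0412 g 59
```

Emit:
jog_arm:
  moves:
    - {"dx":0,"dy":0,"dz":0,"wx":0,"wy":0,"wz":0.1,"fingers":1}
    - {"dx":0,"dy":0,"dz":0,"wx":0,"wy":0,"wz":0.1,"fingers":1}
    - {"dx":0,"dy":0,"dz":0,"wx":0,"wy":0,"wz":0.1,"fingers":1}
    - {"dx":0,"dy":0,"dz":0,"wx":0,"wy":0,"wz":0.1,"fingers":1}
    - {"dx":0,"dy":0,"dz":0,"wx":0,"wy":0,"wz":0.1,"fingers":1}

```text
time: 8.22
eef_pos: [0.5314, 0.0663, 0.0933]
ee_rot: [2.542, 1.843, 0.002]
force: [-2.9, -1.6, 11.0]
width: 0.0421
grip_force: 59.1
```

```bash
python3 s.py
```

```text
t 8.22 yaw 71.89 deg q6 0.317 Mz 0.138 F [-2.9 -1.6 11. ] M [-0.23  0.55  0.14] p [0.5314 0.0663 0.0933] w 0.0421 g 59
```

Emit:
jog_arm:
  moves:
    - {"dx":0,"dy":0,"dz":0,"wx":0,"wy":0,"wz":0.1,"fingers":1}
    - {"dx":0,"dy":0,"dz":0,"wx":0,"wy":0,"wz":0.1,"fingers":1}
    - {"dx":0,"dy":0,"dz":0,"wx":0,"wy":0,"wz":0.1,"fingers":1}
    - {"dx":0,"dy":0,"dz":0,"wx":0,"wy":0,"wz":0.1,"fingers":1}
    - {"dx":0,"dy":0,"dz":0,"wx":0,"wy":0,"wz":0.1,"fingers":1}

```text
time: 8.63
eef_pos: [0.5314, 0.0663, 0.0933]
ee_rot: [2.588, 1.779, 0.002]
force: [-2.3, -0.3, 10.3]
width: 0.0421
grip_force: 59.2
```

```bash
python3 s.py
```

```text
t 8.63 yaw 69.03 deg q6 0.367 Mz 0.156 F [-2.3 -0.3 10.3] M [-0.22  0.49  0.16] p [0.5314 0.0663 0.0933] w 0.0421 g 59
```

Emit:
jog_arm:
  moves:
    - {"dx":0,"dy":0,"dz":0,"wx":0,"wy":0,"wz":0.1,"fingers":1}
    - {"dx":0,"dy":0,"dz":0,"wx":0,"wy":0,"wz":0.1,"fingers":1}
    - {"dx":0,"dy":0,"dz":0,"wx":0,"wy":0,"wz":0.1,"fingers":1}
    - {"dx":0,"dy":0,"dz":0,"wx":0,"wy":0,"wz":0.1,"fingers":1}
    - {"dx":0,"dy":0,"dz":0,"wx":0,"wy":0,"wz":0.1,"fingers":1}

```text
time: 9.05
eef_pos: [0.5314, 0.0663, 0.0933]
ee_rot: [2.631, 1.714, 0.002]
force: [-3.1, -1.1, 10.4]
width: 0.0418
grip_force: 59.2
```

```bash
python3 s.py
```

```text
t 9.05 yaw 66.16 deg q6 0.417 Mz 0.093 F [-3.1 -1.1 10.4] M [-0.25  0.48  0.09] p [0.5314 0.0663 0.0933] w 0.0418 g 59
```

Emit:
jog_arm:
  moves:
    - {"dx":0,"dy":0,"dz":0,"wx":0,"wy":0,"wz":0.1,"fingers":1}
    - {"dx":0,"dy":0,"dz":0,"wx":0,"wy":0,"wz":0.1,"fingers":1}
    - {"dx":0,"dy":0,"dz":0,"wx":0,"wy":0,"wz":0.1,"fingers":1}
    - {"dx":0,"dy":0,"dz":0,"wx":0,"wy":0,"wz":0.1,"fingers":1}
    - {"dx":0,"dy":0,"dz":0,"wx":0,"wy":0,"wz":0.1,"fingers":1}

```text
time: 9.47
eef_pos: [0.5314, 0.0663, 0.0933]
ee_rot: [2.673, 1.648, 0.002]
force: [-1.9, -1.7, 10.1]
width: 0.0421
grip_force: 59.2
```

```bash
python3 s.py
```

```text
t 9.47 yaw 63.29 deg q6 0.467 Mz 0.129 F [-1.9 -1.7 10.1] M [-0.26  0.43  0.13] p [0.5314 0.0663 0.0933] w 0.0421 g 59
```

Emit:
jog_arm:
  moves:
    - {"dx":0,"dy":0,"dz":0,"wx":0,"wy":0,"wz":0.1,"fingers":1}
    - {"dx":0,"dy":0,"dz":0,"wx":0,"wy":0,"wz":0.1,"fingers":1}
    - {"dx":0,"dy":0,"dz":0,"wx":0,"wy":0,"wz":0.1,"fingers":1}
    - {"dx":0,"dy":0,"dz":0,"wx":0,"wy":0,"wz":0.1,"fingers":1}
    - {"dx":0,"dy":0,"dz":0,"wx":0,"wy":0,"wz":0.1,"fingers":1}

```text
time: 9.88
eef_pos: [0.5315, 0.0663, 0.0933]
ee_rot: [2.714, 1.58, 0.002]
force: [-1.9, -1.8, 10.6]
width: 0.0416
grip_force: 59.2
```

```bash
python3 s.py
```

```text
t 9.88 yaw 60.43 deg q6 0.517 Mz 0.142 F [-1.9 -1.8 10.6] M [-0.31  0.42  0.14] p [0.5315 0.0663 0.0933] w 0.0416 g 59
```

Emit:
jog_arm:
  moves:
    - {"dx":0,"dy":0,"dz":0,"wx":0,"wy":0,"wz":0.1,"fingers":1}
    - {"dx":0,"dy":0,"dz":0,"wx":0,"wy":0,"wz":0.1,"fingers":1}
    - {"dx":0,"dy":0,"dz":0,"wx":0,"wy":0,"wz":0.1,"fingers":1}
    - {"dx":0,"dy":0,"dz":0,"wx":0,"wy":0,"wz":0.1,"fingers":1}
    - {"dx":0,"dy":0,"dz":0,"wx":0,"wy":0,"wz":0.1,"fingers":1}

```text
time: 10.3
eef_pos: [0.5315, 0.0663, 0.0933]
ee_rot: [2.752, 1.512, 0.002]
force: [-1.6, -1.4, 10.7]
width: 0.0416
grip_force: 59.2
```

```bash
python3 s.py
```

```text
t 10.30 yaw 57.57 deg q6 0.567 Mz 0.146 F [-1.6 -1.4 10.7] M [-0.24  0.38  0.15] p [0.5315 0.0663 0.0933] w 0.0416 g 59
```

Emit:
jog_arm:
  moves:
    - {"dx":0,"dy":0,"dz":0,"wx":0,"wy":0,"wz":0.1,"fingers":1}
    - {"dx":0,"dy":0,"dz":0,"wx":0,"wy":0,"wz":0.1,"fingers":1}
    - {"dx":0,"dy":0,"dz":0,"wx":0,"wy":0,"wz":0.1,"fingers":1}
    - {"dx":0,"dy":0,"dz":0,"wx":0,"wy":0,"wz":0.1,"fingers":1}
    - {"dx":0,"dy":0,"dz":0,"wx":0,"wy":0,"wz":0.1,"fingers":1}

```text
time: 10.72
eef_pos: [0.5315, 0.0662, 0.0933]
ee_rot: [2.789, 1.442, 0.003]
force: [-1.4, -2.1, 9.6]
width: 0.0418
grip_force: 59.2
```

```bash
python3 s.py
```

```text
t 10.72 yaw 54.69 deg q6 0.618 Mz 0.073 F [-1.4 -2.1  9.6] M [-0.31  0.4   0.07] p [0.5315 0.0662 0.0933] w 0.0418 g 59
```

Emit:
jog_arm:
  moves:
    - {"dx":0,"dy":0,"dz":0,"wx":0,"wy":0,"wz":0.06,"fingers":1}
    - {"dx":0,"dy":0,"dz":0,"wx":0,"wy":0,"wz":0.06,"fingers":1}
    - {"dx":0,"dy":0,"dz":0,"wx":0,"wy":0,"wz":0.06,"fingers":1}
    - {"dx":0,"dy":0,"dz":0,"wx":0,"wy":0,"wz":0.06,"fingers":1}
    - {"dx":0,"dy":0,"dz":0,"wx":0,"wy":0,"wz":0.06,"fingers":1}

```text
time: 11.13
eef_pos: [0.5316, 0.0662, 0.0933]
ee_rot: [2.811, 1.4, 0.003]
force: [-2.4, -2.8, 10.5]
width: 0.0415
grip_force: 59.2
```

```bash
python3 s.py
```

```text
t 11.13 yaw 52.97 deg q6 0.647 Mz -0.106 F [-2.4 -2.8 10.5] M [-0.36  0.29 -0.11] p [0.5316 0.0662 0.0933] w 0.0415 g 59
```

The torque has reversed sign, so the notch is pulling the knob on. I'll take smaller steps.

Emit:
jog_arm:
  moves:
    - {"dx":0,"dy":0,"dz":0,"wx":0,"wy":0,"wz":0.05,"fingers":1}
    - {"dx":0,"dy":0,"dz":0,"wx":0,"wy":0,"wz":0.05,"fingers":1}
    - {"dx":0,"dy":0,"dz":0,"wx":0,"wy":0,"wz":0.05,"fingers":1}
    - {"dx":0,"dy":0,"dz":0,"wx":0,"wy":0,"wz":0.05,"fingers":1}
    - {"dx":0,"dy":0,"dz":0,"wx":0,"wy":0,"wz":0,"fingers":1}

```text
time: 11.55
eef_pos: [0.5316, 0.0662, 0.0933]
ee_rot: [2.825, 1.372, 0.003]
force: [-1.5, -2.5, 10.3]
width: 0.0416
grip_force: 59.2
```

```bash
python3 s.py
```

```text
t 11.55 yaw 51.82 deg q6 0.668 Mz -0.106 F [-1.5 -2.5 10.3] M [-0.4   0.33 -0.11] p [0.5316 0.0662 0.0933] w 0.0416 g 59
```

Emit:
jog_arm:
  moves:
    - {"dx":0,"dy":0,"dz":0,"wx":0,"wy":0,"wz":0.04,"fingers":1}
    - {"dx":0,"dy":0,"dz":0,"wx":0,"wy":0,"wz":0.04,"fingers":1}
    - {"dx":0,"dy":0,"dz":0,"wx":0,"wy":0,"wz":0.04,"fingers":1}
    - {"dx":0,"dy":0,"dz":0,"wx":0,"wy":0,"wz":0.03,"fingers":1}
    - {"dx":0,"dy":0,"dz":0,"wx":0,"wy":0,"wz":0,"fingers":1}

```text
time: 11.97
eef_pos: [0.5316, 0.0662, 0.0933]
ee_rot: [2.834, 1.352, 0.003]
force: [-2.2, -3.6, 9.6]
width: 0.0414
grip_force: 59.2
```

```bash
python3 s.py
```

```text
t 11.97 yaw 51.00 deg q6 0.682 Mz 0.133 F [-2.2 -3.6  9.6] M [-0.38  0.33  0.13] p [0.5316 0.0662 0.0933] w 0.0414 g 59
```

Emit:
jog_arm:
  moves:
    - {"dx":0,"dy":0,"dz":0,"wx":0,"wy":0,"wz":0.04,"fingers":1}
    - {"dx":0,"dy":0,"dz":0,"wx":0,"wy":0,"wz":0.04,"fingers":1}
    - {"dx":0,"dy":0,"dz":0,"wx":0,"wy":0,"wz":0,"fingers":1}
    - {"dx":0,"dy":0,"dz":0,"wx":0,"wy":0,"wz":0,"fingers":1}
    - {"dx":0,"dy":0,"dz":0,"wx":0,"wy":0,"wz":0,"fingers":1}

```text
time: 12.38
eef_pos: [0.5316, 0.0662, 0.0933]
ee_rot: [2.84, 1.341, 0.003]
force: [-1.5, -2.2, 10.9]
width: 0.0414
grip_force: 59.3
```

```bash
python3 s.py
```

```text
t 12.38 yaw 50.56 deg q6 0.690 Mz 0.158 F [-1.5 -2.2 10.9] M [-0.41  0.34  0.16] p [0.5316 0.0662 0.0933] w 0.0414 g 59
```

The moment has gone from assisting to resisting, so the knob is at the centre of the notch. I'll let go and rise.

Emit:
jog_arm:
  moves:
    - {"dx":0,"dy":0,"dz":0,"wx":0,"wy":0,"wz":0,"fingers":-0.3}
    - {"dx":0,"dy":0,"dz":0,"wx":0,"wy":0,"wz":0,"fingers":-0.6}
    - {"dx":0,"dy":0,"dz":0,"wx":0,"wy":0,"wz":0,"fingers":-0.6}
    - {"dx":0,"dy":0,"dz":0,"wx":0,"wy":0,"wz":0,"fingers":-0.6}
    - {"dx":0,"dy":0,"dz":0,"wx":0,"wy":0,"wz":0,"fingers":-0.6}

```text
time: 12.8
eef_pos: [0.531, 0.0665, 0.0919]
ee_rot: [2.841, 1.341, -0.0]
force: [0.7, -0.2, 0.1]
width: 0.0687
grip_force: 0.0
```

Emit:
jog_arm:
  moves:
    - {"dx":0,"dy":0,"dz":-0.02,"wx":0,"wy":0,"wz":0,"fingers":-0.6}
    - {"dx":0,"dy":0,"dz":-0.04,"wx":0,"wy":0,"wz":0,"fingers":-0.6}
    - {"dx":0,"dy":0,"dz":-0.05,"wx":0,"wy":0,"wz":0,"fingers":-0.6}
    - {"dx":0,"dy":0,"dz":-0.05,"wx":0,"wy":0,"wz":0,"fingers":-0.6}
    - {"dx":0,"dy":0,"dz":-0.02,"wx":0,"wy":0,"wz":0,"fingers":-0.6}

```text
time: 13.22
eef_pos: [0.532, 0.0665, 0.1855]
ee_rot: [2.839, 1.34, 0.006]
force: [0.2, -1.3, -0.2]
width: 0.0684
grip_force: 0.0
```

Emit:
jog_arm:
  moves:
    - {"dx":0,"dy":0,"dz":0,"wx":0,"wy":0,"wz":0,"fingers":1}
    - {"dx":0,"dy":0,"dz":0,"wx":0,"wy":0,"wz":0,"fingers":1}
    - {"dx":0,"dy":0,"dz":0,"wx":0,"wy":0,"wz":0,"fingers":1}
    - {"dx":0,"dy":0,"dz":0,"wx":0,"wy":0,"wz":0,"fingers":1}
    - {"dx":0,"dy":0,"dz":0,"wx":0,"wy":0,"wz":0,"fingers":1}

```text
time: 13.63
eef_pos: [0.5307, 0.0664, 0.1809]
ee_rot: [-2.841, -1.34, 0.003]
force: [-0.7, -0.0, -0.2]
width: 0.0074
grip_force: 0.0
```

```bash
python3 s.py; python3 - <<'E'
from workcell import *
from h import *
c=read_camera('wrist');cv2.imwrite('pics/w4.png',c['pixels'][:,:,::-1]);np.savez('wrist4.npz',**c)
s=sense();print(s['width'],proj(c,[.5316,.0662,.128]),proj(c,[.508,.0125,.084]),proj(c,[.5065,.0138,.084]))
E
```

```text
t 13.63 yaw 50.52 deg q6 0.690 Mz -0.046 F [-0.7 -0.  -0.2] M [ 0.04  0.02 -0.05] p [0.5307 0.0664 0.1809] w 0.0074 g 0
0.0005780445933681453 (np.float64(261.23188138827334), np.float64(203.03963800520296)) (np.float64(276.6904351916268), np.float64(239.100707207875)) (np.float64(274.75385388554076), np.float64(239.05809027289243))
```

View pics/w4.png

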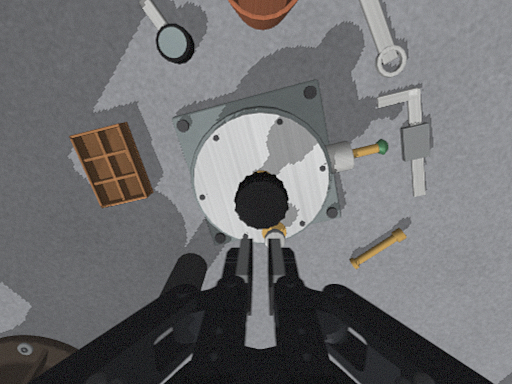

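The fingers are clear of the knob, now at (262,200). The plunger shows at (276,236), where it was predicted. Next I'll compute the lateral move that brings the shut fingertips over the plunger, with tool x pointing radially.

```bash
python3 - <<'E'
from workcell import *
from h import *
s=sense(); rows(s,[.507,.0137,.181],4,-.7)
E
```

```text
0 [-0.028  0.008  0.   ] 1 [-0.028  0.006  0.   ] 2 [-0.029  0.004  0.   ] 3 [-0.029  0.002  0.   ]
```

Emit:
jog_arm:
  moves:
    - {"dx":-0.028,"dy":0.008,"dz":0,"wx":0,"wy":0,"wz":-0.7,"fingers":1}
    - {"dx":-0.028,"dy":0.006,"dz":0,"wx":0,"wy":0,"wz":-0.7,"fingers":1}
    - {"dx":-0.029,"dy":0.004,"dz":0,"wx":0,"wy":0,"wz":-0.7,"fingers":1}
    - {"dx":-0.029,"dy":0.002,"dz":0,"wx":0,"wy":0,"wz":-0.7,"fingers":1}
    - {"dx":0,"dy":0,"dz":0,"wx":0,"wy":0,"wz":0,"fingers":1}

```text
time: 14.1
eef_pos: [0.507, 0.0118, 0.1815]
ee_rot: [-2.624, -1.727, 0.002]
force: [0.3, -0.0, -1.2]
width: 0.0003
grip_force: 0.0
```

Emit:
jog_arm:
  moves:
    - {"dx":0,"dy":0,"dz":0.04,"wx":0,"wy":0,"wz":0,"fingers":1}
    - {"dx":0,"dy":0,"dz":0.05,"wx":0,"wy":0,"wz":0,"fingers":1}
    - {"dx":0,"dy":0,"dz":0.05,"wx":0,"wy":0,"wz":0,"fingers":1}
    - {"dx":0,"dy":0,"dz":0.025,"wx":0,"wy":0,"wz":0,"fingers":1}
    - {"dx":0,"dy":0,"dz":0,"wx":0,"wy":0,"wz":0,"fingers":1}

```text
time: 14.52
eef_pos: [0.5068, 0.0137, 0.0968]
ee_rot: [-2.625, -1.72, 0.006]
force: [0.1, 0.0, -0.1]
width: 0.0002
grip_force: 0.0
```

Emit:
jog_arm:
  moves:
    - {"dx":0,"dy":0,"dz":0,"wx":0,"wy":0,"wz":0,"fingers":1}
    - {"dx":0,"dy":0,"dz":0,"wx":0,"wy":0,"wz":0,"fingers":1}
    - {"dx":0,"dy":0,"dz":0,"wx":0,"wy":0,"wz":0,"fingers":1}
    - {"dx":0,"dy":0,"dz":0,"wx":0,"wy":0,"wz":0,"fingers":1}
    - {"dx":0,"dy":0,"dz":0,"wx":0,"wy":0,"wz":0,"fingers":1}

```text
time: 14.93
eef_pos: [0.5082, 0.0132, 0.1002]
ee_rot: [2.626, 1.723, 0.002]
force: [0.2, -0.6, -0.2]
width: 0.0002
grip_force: 0.0
```

```bash
python3 s.py; python3 - <<'E'
from workcell import *
from h import *
out=[]
for n,u,v in(('scene',222,180),('side',222,210)):
    c=read_camera(n); out.append(cv2.resize(c['pixels'][v-35:v+35,u-35:u+35,::-1],(400,400),interpolation=cv2.INTER_CUBIC))
cv2.imwrite('pics/p5.png',np.hstack(out))
E
```

```text
t 14.93 yaw 66.56 deg q6 0.305 Mz 0.025 F [ 0.2 -0.6 -0.2] M [0.02 0.03 0.03] p [0.5082 0.0132 0.1002] w 0.0002 g 0
```

View pics/p5.png

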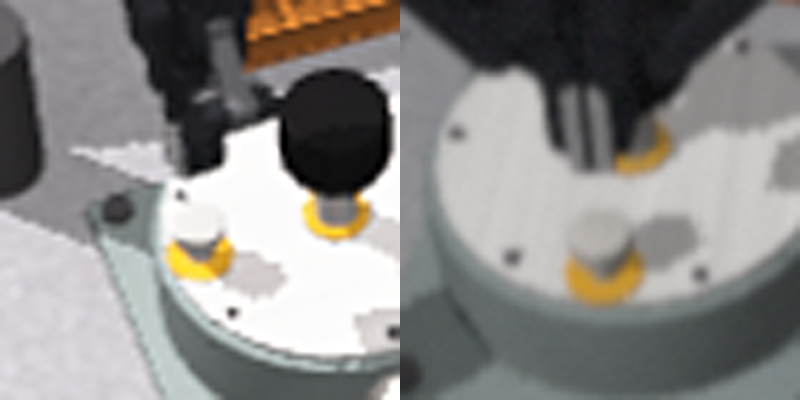

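Both crops show the fingertips directly above the plunger button, at (203,220) in the left crop and (600,232) in the right. I'll lower gently onto it.

Emit:
jog_arm:
  moves:
    - {"dx":0,"dy":0,"dz":0.008,"wx":0,"wy":0,"wz":0,"fingers":1}
    - {"dx":0,"dy":0,"dz":0.008,"wx":0,"wy":0,"wz":0,"fingers":1}
    - {"dx":0,"dy":0,"dz":0.006,"wx":0,"wy":0,"wz":0,"fingers":1}
    - {"dx":0,"dy":0,"dz":0.004,"wx":0,"wy":0,"wz":0,"fingers":1}
    - {"dx":0,"dy":0,"dz":0.002,"wx":0,"wy":0,"wz":0,"fingers":1}

```text
time: 15.45
eef_pos: [0.5077, 0.0132, 0.0849]
ee_rot: [-2.626, -1.724, 0.001]
force: [0.6, 0.2, 0.6]
width: 0.0001
grip_force: 0.0
```

Emit:
jog_arm:
  moves:
    - {"dx":0,"dy":0,"dz":0.001,"wx":0,"wy":0,"wz":0,"fingers":1}
    - {"dx":0,"dy":0,"dz":0.001,"wx":0,"wy":0,"wz":0,"fingers":1}
    - {"dx":0,"dy":0,"dz":0.001,"wx":0,"wy":0,"wz":0,"fingers":1}
    - {"dx":0,"dy":0,"dz":0.001,"wx":0,"wy":0,"wz":0,"fingers":1}
    - {"dx":0,"dy":0,"dz":0.001,"wx":0,"wy":0,"wz":0,"fingers":1}

```text
time: 15.87
eef_pos: [0.5079, 0.0132, 0.083]
ee_rot: [2.626, 1.724, 0.0]
force: [0.2, 0.1, 0.2]
width: -0.0001
grip_force: 0.0
```

```bash
python3 s.py
```

```text
t 15.87 yaw 66.57 deg q6 0.305 Mz 0.021 F [0.2 0.1 0.2] M [-0.02  0.02  0.02] p [0.5079 0.0132 0.083 ] w -0.0001 g 0
```

Emit:
jog_arm:
  moves:
    - {"dx":0,"dy":0,"dz":0.001,"wx":0,"wy":0,"wz":0,"fingers":1}
    - {"dx":0,"dy":0,"dz":0.001,"wx":0,"wy":0,"wz":0,"fingers":1}
    - {"dx":0,"dy":0,"dz":0.001,"wx":0,"wy":0,"wz":0,"fingers":1}
    - {"dx":0,"dy":0,"dz":0.001,"wx":0,"wy":0,"wz":0,"fingers":1}
    - {"dx":0,"dy":0,"dz":0.001,"wx":0,"wy":0,"wz":0,"fingers":1}

```text
time: 16.28
eef_pos: [0.5079, 0.0132, 0.0804]
ee_rot: [2.626, 1.724, -0.0]
force: [0.2, -0.7, -0.7]
width: -0.0002
grip_force: 0.0
```

```bash
python3 s.py
```

```text
t 16.28 yaw 66.57 deg q6 0.305 Mz 0.008 F [ 0.2 -0.7 -0.7] M [0.01 0.02 0.01] p [0.5079 0.0132 0.0804] w -0.0002 g 0
```

No force yet at a height of 80 mm, so I'll check the alignment.

```bash
python3 - <<'E'
from workcell import *
from h import *
out=[]
for n,u,v in(('scene',222,180),('side',222,210)):
    c=read_camera(n); out.append(cv2.resize(c['pixels'][v-25:v+25,u-25:u+25,::-1],(400,400),interpolation=cv2.INTER_CUBIC))
cv2.imwrite('pics/p6.png',np.hstack(out))
E
```

```text
(no output)
```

View pics/p6.png

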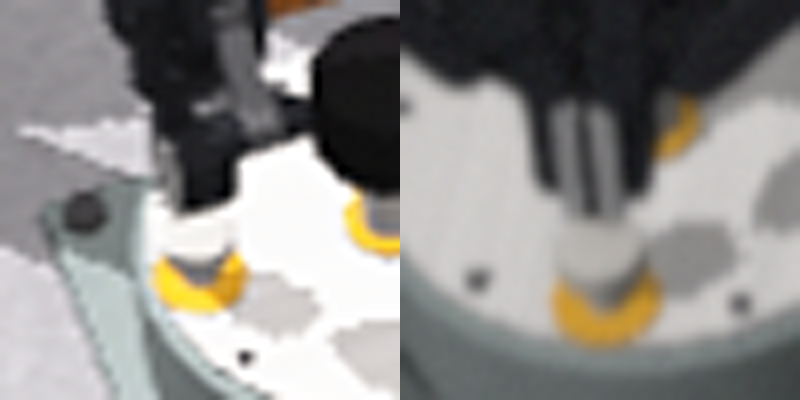

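The fingertip's lower edge is at (208,208) in the left crop and (600,215) in the right. The button's top is centred at about (200,232) and (603,245). I'll triangulate both points.

```bash
python3 - <<'E'
from h import *
C=[dict(np.load(n+'0.npz')) for n in('scene','side')]
def px(a,b): return tri([ray(C[0],197+a[0]/8-.5,155+a[1]/8-.5),ray(C[1],197+(b[0]-400)/8-.5,185+b[1]/8-.5)])
print('tip',px((208,208),(600,215)),'btn',px((200,232),(603,245)))
for z in(.0804,.084): print([np.round(proj(c,[.5079,.0132,z]),1) for c in C])
print('crop->',197+208/8,155+26,' ',197+25,185+215/8)
E
```

```text
tip [0.50822692 0.01600248 0.09010082] btn [0.50775353 0.01295329 0.08237398]
[array([221.5, 184.5]), array([221.7, 215.2])]
[array([221.5, 183.5]), array([221.5, 214. ])]
crop-> 223.0 181   222 211.875
```

The tip is laterally aligned and looks a few millimetres above the button, with no contact. I'll carry on down gently.

Emit:
jog_arm:
  moves:
    - {"dx":0,"dy":0,"dz":0.001,"wx":0,"wy":0,"wz":0,"fingers":1}
    - {"dx":0,"dy":0,"dz":0.001,"wx":0,"wy":0,"wz":0,"fingers":1}
    - {"dx":0,"dy":0,"dz":0.001,"wx":0,"wy":0,"wz":0,"fingers":1}
    - {"dx":0,"dy":0,"dz":0.001,"wx":0,"wy":0,"wz":0,"fingers":1}
    - {"dx":0,"dy":0,"dz":0,"wx":0,"wy":0,"wz":0,"fingers":1}

```text
time: 16.8
eef_pos: [0.5078, 0.0132, 0.0784]
ee_rot: [2.626, 1.724, -0.0]
force: [-0.3, -0.3, -0.1]
width: 0.0002
grip_force: 0.0
```

```bash
python3 s.py
```

```text
t 16.80 yaw 66.57 deg q6 0.305 Mz 0.017 F [-0.3 -0.3 -0.1] M [ 0.   -0.03  0.02] p [0.5078 0.0132 0.0784] w 0.0002 g 0
```

Emit:
jog_arm:
  moves:
    - {"dx":0,"dy":0,"dz":0.001,"wx":0,"wy":0,"wz":0,"fingers":1}
    - {"dx":0,"dy":0,"dz":0.001,"wx":0,"wy":0,"wz":0,"fingers":1}
    - {"dx":0,"dy":0,"dz":0.001,"wx":0,"wy":0,"wz":0,"fingers":1}
    - {"dx":0,"dy":0,"dz":0.001,"wx":0,"wy":0,"wz":0,"fingers":1}
    - {"dx":0,"dy":0,"dz":0,"wx":0,"wy":0,"wz":0,"fingers":1}

```text
time: 17.22
eef_pos: [0.5078, 0.0132, 0.0764]
ee_rot: [-2.626, -1.724, 0.0]
force: [-0.2, -0.5, -1.1]
width: -0.0004
grip_force: 0.0
```

```bash
python3 s.py
```

```text
t 17.22 yaw 66.57 deg q6 0.305 Mz -0.039 F [-0.2 -0.5 -1.1] M [ 0.01 -0.02 -0.04] p [0.5078 0.0132 0.0764] w -0.0004 g 0
```

Emit:
jog_arm:
  moves:
    - {"dx":0,"dy":0,"dz":0.001,"wx":0,"wy":0,"wz":0,"fingers":1}
    - {"dx":0,"dy":0,"dz":0.001,"wx":0,"wy":0,"wz":0,"fingers":1}
    - {"dx":0,"dy":0,"dz":0.001,"wx":0,"wy":0,"wz":0,"fingers":1}
    - {"dx":0,"dy":0,"dz":0.001,"wx":0,"wy":0,"wz":0,"fingers":1}
    - {"dx":0,"dy":0,"dz":0,"wx":0,"wy":0,"wz":0,"fingers":1}

```text
time: 17.63
eef_pos: [0.5078, 0.0132, 0.0744]
ee_rot: [2.626, 1.724, -0.0]
force: [0.2, -0.1, -0.6]
width: 0.0003
grip_force: 0.0
```

```bash
python3 s.py
```

```text
t 17.63 yaw 66.57 deg q6 0.305 Mz -0.007 F [ 0.2 -0.1 -0.6] M [-0.    0.05 -0.01] p [0.5078 0.0132 0.0744] w 0.0003 g 0
```

```bash
python3 - <<'E'
from workcell import *
from h import *
out=[]
for n,u,v in(('scene',222,182),('side',222,212)):
    c=read_camera(n); np.savez(n+'7.npz',**c); out.append(cv2.resize(c['pixels'][v-20:v+20,u-20:u+20,::-1],(400,400),interpolation=cv2.INTER_CUBIC))
cv2.imwrite('pics/p7.png',np.hstack(out))
E
```

```text
(no output)
```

View pics/p7.png

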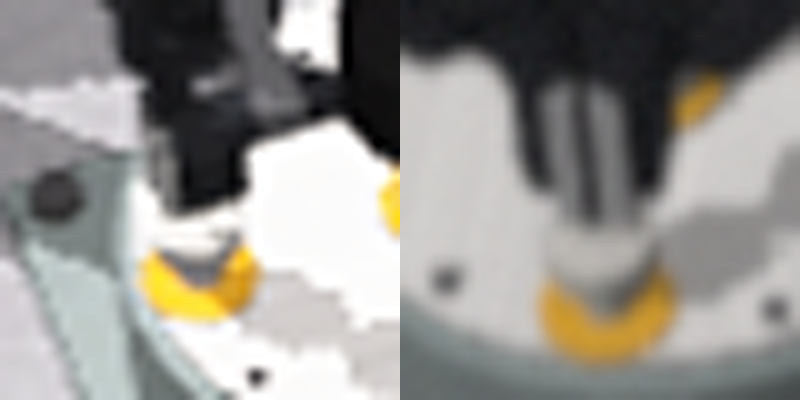

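The tip's lower edge now appears level with the button top, at about (208,212) in the left crop and (600,225) in the right. The real fingertips seem to sit several millimetres behind the nominal TCP. I'll continue gently and rely on the force reading.

Emit:
jog_arm:
  moves:
    - {"dx":0,"dy":0,"dz":0.001,"wx":0,"wy":0,"wz":0,"fingers":1}
    - {"dx":0,"dy":0,"dz":0.001,"wx":0,"wy":0,"wz":0,"fingers":1}
    - {"dx":0,"dy":0,"dz":0.001,"wx":0,"wy":0,"wz":0,"fingers":1}
    - {"dx":0,"dy":0,"dz":0.001,"wx":0,"wy":0,"wz":0,"fingers":1}
    - {"dx":0,"dy":0,"dz":0,"wx":0,"wy":0,"wz":0,"fingers":1}

```text
time: 18.15
eef_pos: [0.5078, 0.0132, 0.0724]
ee_rot: [-2.626, -1.724, 0.0]
force: [0.3, 1.4, -0.2]
width: 0.0002
grip_force: 0.0
```

```bash
python3 s.py
```

```text
t 18.15 yaw 66.57 deg q6 0.305 Mz 0.037 F [ 0.3  1.4 -0.2] M [ 0.02 -0.    0.04] p [0.5078 0.0132 0.0724] w 0.0002 g 0
```

Emit:
jog_arm:
  moves:
    - {"dx":0,"dy":0,"dz":0.001,"wx":0,"wy":0,"wz":0,"fingers":1}
    - {"dx":0,"dy":0,"dz":0.001,"wx":0,"wy":0,"wz":0,"fingers":1}
    - {"dx":0,"dy":0,"dz":0.001,"wx":0,"wy":0,"wz":0,"fingers":1}
    - {"dx":0,"dy":0,"dz":0.001,"wx":0,"wy":0,"wz":0,"fingers":1}
    - {"dx":0,"dy":0,"dz":0,"wx":0,"wy":0,"wz":0,"fingers":1}

```text
time: 18.57
eef_pos: [0.5078, 0.0132, 0.0704]
ee_rot: [-2.626, -1.724, 0.0]
force: [-0.5, 0.4, 0.2]
width: -0.0004
grip_force: 0.0
```

```bash
python3 s.py
```

```text
t 18.57 yaw 66.56 deg q6 0.305 Mz 0.020 F [-0.5  0.4  0.2] M [-0.   -0.04  0.02] p [0.5078 0.0132 0.0704] w -0.0004 g 0
```

```bash
cat > br.py <<'E'
from workcell import *
from h import *
import sys
for n,(u,v) in(('scene',(222,188)),('side',(222,222))):
    c=read_camera(n)
    for lab,q in(('0',np.load(n+'0.npz')['pixels']),('7',np.load(n+'7.npz')['pixels']),('now',c['pixels'])):
        p=q.astype(int)[v-14:v+12,u-12:u+12]; m=(p[:,:,0]>p[:,:,2]*2)
        r=np.where(m.any(1))[0]; cc=m.shape[1]//2
        print(n,lab,m.sum(),'rows',r.min()+v-14,r.max()+v-14,'col brightness',p[6:24,12].sum(1)//3)
E
python3 br.py
```

```text
scene 0 46 rows 187 193 col brightness [181 171 172 173 172 175 173 151 113 111 123 129 127 132 160 199 200 195]
scene 7 45 rows 187 193 col brightness [ 29  22  57 181 247 235 245 185 117 117 138 169 180 189 229 253 253 252]
scene now 45 rows 187 193 col brightness [ 25  26  25  28  97 203 232 176 118 118 139 169 180 189 229 253 253 252]
side 0 60 rows 220 227 col brightness [111 111 111 110 108  97  82  73  72  76  81  84  82  80  77  77  75  66]
side 7 60 rows 220 227 col brightness [128 156 172 178 176 158 132 115 116 125 134 136 133 129 129 129 128 117]
side now 60 rows 220 227 col brightness [ 93 104 141 170 175 159 133 114 116 125 134 135 133 129 129 129 128 116]
```

Emit:
jog_arm:
  moves:
    - {"dx":0,"dy":0,"dz":0.001,"wx":0,"wy":0,"wz":0,"fingers":1}
    - {"dx":0,"dy":0,"dz":0.001,"wx":0,"wy":0,"wz":0,"fingers":1}
    - {"dx":0,"dy":0,"dz":0.001,"wx":0,"wy":0,"wz":0,"fingers":1}
    - {"dx":0,"dy":0,"dz":0,"wx":0,"wy":0,"wz":0,"fingers":1}
    - {"dx":0,"dy":0,"dz":0,"wx":0,"wy":0,"wz":0,"fingers":1}

```text
time: 19.08
eef_pos: [0.5079, 0.0132, 0.0689]
ee_rot: [2.626, 1.724, -0.0]
force: [-0.1, -1.0, 0.4]
width: -0.0001
grip_force: 0.0
```

```bash
python3 s.py
```

```text
t 19.08 yaw 66.57 deg q6 0.305 Mz -0.020 F [-0.1 -1.   0.4] M [ 0.04 -0.03 -0.02] p [0.5079 0.0132 0.0689] w -0.0001 g 0
```

```bash
python3 - <<'E'
from workcell import *
from h import *
d=np.array([-.398,-.917]);t=np.array([.917,-.398])
for n,uu in(('scene',range(217,229)),('side',range(215,230))):
    c=read_camera(n); c0=np.load(n+'0.npz')['pixels'].astype(int); p=c['pixels'].astype(int).sum(2)//3
    print(n); print('cols',list(uu)); v0=176 if n=='scene' else 204
    for v in range(v0,v0+16): print(v,[int(p[v,u]) for u in uu])
    for o in(0,11):
        for z in(.069,.078,.084,.09): print(o,z,[np.round(proj(c,[*(np.array([.5079,.0132])+d*o/1e3+t*k/1e3),z]),1) for k in(-11,0,11)])
E
```

```text
scene
cols [217, 218, 219, 220, 221, 222, 223, 224, 225, 226, 227, 228]
176 [107, 70, 44, 35, 36, 35, 33, 36, 38, 33, 33, 50]
177 [104, 104, 54, 39, 35, 35, 34, 33, 32, 24, 46, 95]
178 [112, 116, 65, 31, 35, 36, 36, 33, 24, 38, 150, 238]
179 [125, 131, 91, 23, 33, 36, 34, 29, 19, 85, 243, 255]
180 [113, 136, 92, 25, 30, 29, 29, 27, 19, 51, 231, 255]
181 [132, 134, 93, 32, 24, 26, 26, 25, 19, 51, 222, 255]
182 [176, 130, 94, 35, 25, 27, 29, 26, 11, 78, 234, 255]
183 [241, 137, 96, 46, 20, 21, 38, 45, 60, 190, 253, 254]
184 [251, 192, 101, 66, 52, 56, 101, 123, 162, 247, 255, 252]
185 [250, 238, 180, 178, 162, 156, 195, 193, 158, 223, 255, 252]
186 [223, 233, 249, 252, 237, 188, 182, 169, 140, 206, 252, 253]
187 [185, 135, 149, 178, 191, 178, 142, 117, 153, 169, 232, 254]
188 [177, 158, 123, 113, 117, 119, 112, 132, 170, 159, 171, 241]
189 [178, 177, 164, 126, 116, 117, 107, 119, 137, 131, 153, 190]
190 [178, 180, 188, 175, 140, 139, 132, 135, 137, 132, 168, 204]
191 [179, 179, 180, 181, 180, 169, 145, 137, 136, 128, 176, 217]
0 0.069 [array([220.1, 184.2]), array([221.8, 187.6]), arra
[... 1756 characters left out ...]
 [196, 178, 158, 161, 166, 170, 166, 158, 151, 134, 109, 94, 96, 114, 131]
0 0.069 [array([216.4, 218.8]), array([222.1, 219.1]), array([227.8, 219.4])]
0 0.078 [array([216. , 215.7]), array([221.8, 216.1]), array([227.5, 216.4])]
0 0.084 [array([215.8, 213.7]), array([221.5, 214. ]), array([227.3, 214.3])]
0 0.09 [array([215.5, 211.5]), array([221.3, 211.9]), array([227.1, 212.2])]
11 0.069 [array([215.5, 223.3]), array([221.3, 223.6]), array([227.1, 223.9])]
11 0.078 [array([215.1, 220.2]), array([220.9, 220.5]), array([226.8, 220.8])]
11 0.084 [array([214.8, 218.1]), array([220.7, 218.4]), array([226.6, 218.8])]
11 0.09 [array([214.6, 216. ]), array([220.5, 216.3]), array([226.4, 216.7])]
```

```bash
python3 - <<'E'
from h import *
c=dict(np.load('wrist4.npz')); x=np.array([np.cos(np.radians(50.5)),np.sin(np.radians(50.5))])
for o in(0,.011):
  for z in(.181,.19,.2,.21): print(o,z,np.round(proj(c,[*(np.array([.5307,.0664])+x*o),z]),1))
p=c['pixels'].astype(int).sum(2)//3
for u in(236,240,246,250,255,261,268,274,280): print(u,p[225:262:1,u].tolist())
E
```

```text
0 0.181 [260.1 233.5]
0 0.19 [260.1 240.3]
0 0.2 [260.1 248.7]
0 0.21 [260.  258.1]
0.011 0.181 [260.1 217.6]
0.011 0.19 [260.1 223.8]
0.011 0.2 [260.  231.4]
0.011 0.21 [260. 240.]
236 [206, 208, 206, 205, 203, 206, 208, 207, 210, 211, 211, 213, 205, 156, 135, 132, 140, 140, 144, 144, 148, 145, 101, 17, 35, 23, 31, 20, 31, 14, 30, 27, 23, 40, 20, 30, 37]
240 [205, 205, 201, 206, 204, 202, 208, 203, 204, 207, 206, 209, 208, 190, 133, 111, 107, 100, 101, 94, 91, 85, 78, 67, 75, 70, 77, 74, 76, 72, 76, 75, 73, 73, 72, 75, 74]
246 [173, 210, 212, 207, 204, 211, 197, 185, 201, 90, 63, 72, 69, 69, 68, 76, 71, 73, 74, 71, 72, 74, 68, 70, 73, 75, 75, 72, 71, 74, 73, 72, 77, 73, 73, 75, 79]
250 [38, 117, 201, 207, 195, 198, 199, 201, 201, 201, 207, 210, 206, 148, 13, 25, 32, 30, 25, 25, 31, 28, 37, 22, 14, 17, 30, 24, 19, 16, 15, 21, 13, 14, 16, 24, 28]
255 [37, 31, 29, 124, 213, 204, 202, 200, 202, 207, 206, 205, 205, 208, 208, 209, 195, 159, 137, 143, 145, 149, 155, 155, 152, 147, 141, 143, 147, 152, 149, 143, 145, 148, 149, 151, 148]
261 [37, 29, 25, 68, 157, 203, 183, 193, 188, 192, 202, 203, 204, 199, 202, 199, 203, 177, 132, 147, 141, 141, 141, 145, 145, 141, 140, 141, 145, 140, 144, 138, 144, 144, 140, 144, 147]
268 [40, 28, 24, 82, 152, 148, 82, 66, 78, 128, 173, 187, 181, 138, 83, 89, 93, 94, 91, 90, 78, 92, 92, 65, 69, 68, 65, 65, 66, 63, 69, 68, 67, 71, 66, 65, 67]
274 [57, 103, 105, 96, 63, 70, 80, 132, 177, 177, 172, 179, 176, 134, 57, 77, 73, 71, 74, 70, 72, 73, 74, 70, 74, 69, 75, 70, 68, 72, 76, 73, 75, 72, 74, 74, 77]
280 [106, 105, 107, 104, 110, 122, 70, 74, 117, 171, 177, 179, 172, 157, 143, 134, 129, 126, 118, 105, 103, 100, 87, 68, 73, 71, 74, 77, 76, 72, 81, 71, 74, 77, 78, 73, 71]
```

Both views put the real fingertips about 20 mm behind the reported TCP, so contact should come near a TCP height of 64 mm. The gripper body will then be near the knob's height, so I'll shift 7 mm outward for clearance and keep descending gently.

Emit:
jog_arm:
  moves:
    - {"dx":-0.007,"dy":0,"dz":0,"wx":0,"wy":0,"wz":0,"fingers":1}
    - {"dx":-0.007,"dy":0,"dz":0,"wx":0,"wy":0,"wz":0,"fingers":1}
    - {"dx":0,"dy":0,"dz":0.001,"wx":0,"wy":0,"wz":0,"fingers":1}
    - {"dx":0,"dy":0,"dz":0.001,"wx":0,"wy":0,"wz":0,"fingers":1}
    - {"dx":0,"dy":0,"dz":0.001,"wx":0,"wy":0,"wz":0,"fingers":1}

```text
time: 19.6
eef_pos: [0.5051, 0.0067, 0.0674]
ee_rot: [2.626, 1.724, 0.0]
force: [-0.0, 0.8, 0.4]
width: -0.0003
grip_force: 0.0
```

Emit:
jog_arm:
  moves:
    - {"dx":0,"dy":0,"dz":0.001,"wx":0,"wy":0,"wz":0,"fingers":1}
    - {"dx":0,"dy":0,"dz":0.001,"wx":0,"wy":0,"wz":0,"fingers":1}
    - {"dx":0,"dy":0,"dz":0.001,"wx":0,"wy":0,"wz":0,"fingers":1}
    - {"dx":0,"dy":0,"dz":0.001,"wx":0,"wy":0,"wz":0,"fingers":1}
    - {"dx":0,"dy":0,"dz":0,"wx":0,"wy":0,"wz":0,"fingers":1}

```text
time: 20.02
eef_pos: [0.5051, 0.0068, 0.0654]
ee_rot: [2.626, 1.724, -0.0]
force: [-0.4, 0.7, 0.1]
width: -0.0003
grip_force: 0.0
```

```bash
python3 s.py
```

```text
t 20.02 yaw 66.57 deg q6 0.292 Mz -0.021 F [-0.4  0.7  0.1] M [-0.01  0.02 -0.02] p [0.5051 0.0068 0.0654] w -0.0003 g 0
```

Emit:
jog_arm:
  moves:
    - {"dx":0,"dy":0,"dz":0.001,"wx":0,"wy":0,"wz":0,"fingers":1}
    - {"dx":0,"dy":0,"dz":0.001,"wx":0,"wy":0,"wz":0,"fingers":1}
    - {"dx":0,"dy":0,"dz":0.001,"wx":0,"wy":0,"wz":0,"fingers":1}
    - {"dx":0,"dy":0,"dz":0,"wx":0,"wy":0,"wz":0,"fingers":1}
    - {"dx":0,"dy":0,"dz":0,"wx":0,"wy":0,"wz":0,"fingers":1}

```text
time: 20.43
eef_pos: [0.5051, 0.0068, 0.064]
ee_rot: [2.626, 1.724, -0.0]
force: [0.6, 0.2, 0.5]
width: -0.0002
grip_force: 0.0
```

```bash
python3 s.py
```

```text
t 20.43 yaw 66.57 deg q6 0.292 Mz 0.016 F [0.6 0.2 0.5] M [-0.03  0.04  0.02] p [0.5051 0.0068 0.064 ] w -0.0002 g 0
```

```bash
cat > g.py <<'E'
from workcell import *
from h import *
s=sense();q=np.array(s['eef_pos'])[:2];d=np.array([-.398,-.917]);t=np.array([.917,-.398])
c=read_camera('side');p=c['pixels'].astype(int).sum(2)//3
for v in range(208,229): print(v,p[v,213:231].tolist())
for o in(8,11):
    print(o,[(z,np.round(proj(c,[*(q+d*o/1e3),z]),1).tolist()) for z in(.075,.08,.084,.09)])
c=read_camera('scene');p=c['pixels'].astype(int).sum(2)//3
for v in range(176,194): print(v,p[v,212:229].tolist())
for o in(8,11):
    for k in(-11,0,11): print(o,k,[(z,np.round(proj(c,[*(q+d*o/1e3+t*k/1e3),z]),1).tolist()) for z in(.075,.08,.084,.09)])
E
python3 g.py
```

```text
208 [93, 35, 45, 77, 104, 107, 76, 72, 101, 90, 69, 44, 32, 28, 27, 65, 135, 195]
209 [104, 41, 52, 93, 119, 116, 74, 74, 117, 113, 90, 48, 29, 26, 28, 61, 132, 194]
210 [112, 46, 49, 87, 118, 113, 70, 71, 113, 117, 99, 55, 27, 26, 28, 61, 133, 195]
211 [123, 56, 47, 84, 116, 113, 78, 70, 110, 120, 107, 64, 29, 24, 32, 64, 136, 195]
212 [131, 66, 45, 79, 114, 115, 83, 68, 104, 120, 111, 68, 32, 25, 30, 73, 141, 187]
213 [136, 70, 44, 77, 114, 115, 84, 62, 94, 116, 111, 68, 31, 22, 34, 76, 138, 169]
214 [148, 78, 42, 72, 113, 116, 91, 61, 84, 117, 114, 75, 34, 29, 36, 72, 128, 146]
215 [169, 98, 41, 66, 111, 119, 96, 62, 83, 114, 114, 80, 40, 29, 39, 79, 127, 141]
216 [185, 124, 62, 67, 106, 119, 104, 67, 78, 114, 116, 87, 45, 27, 41, 87, 130, 140]
217 [196, 158, 106, 89, 108, 119, 111, 67, 73, 113, 118, 93, 52, 35, 52, 98, 132, 141]
218 [199, 186, 156, 137, 126, 122, 111, 70, 70, 113, 117, 96, 63, 54, 75, 111, 134, 138]
219 [201, 198, 189, 171, 142, 126, 111, 74, 68, 110, 122, 102, 77, 76, 88, 111, 131, 139]
220 [201, 201, 195, 174, 144, 128, 114, 81, 74, 107, 122, 106, 87, 87, 96, 1
[... 2412 characters left out ...]
53, 173, 217, 194, 192, 204, 197, 190, 189, 188, 191, 171, 185, 210, 206]
8 -11 [(0.075, [213.7, 184.5]), (0.08, [213.6, 183.1]), (0.084, [213.5, 182.0]), (0.09, [213.3, 180.3])]
8 0 [(0.075, [215.4, 188.0]), (0.08, [215.3, 186.6]), (0.084, [215.2, 185.5]), (0.09, [215.0, 183.8])]
8 11 [(0.075, [217.1, 191.5]), (0.08, [217.0, 190.2]), (0.084, [216.9, 189.1]), (0.09, [216.7, 187.4])]
11 -11 [(0.075, [212.5, 184.9]), (0.08, [212.3, 183.5]), (0.084, [212.2, 182.4]), (0.09, [212.0, 180.7])]
11 0 [(0.075, [214.1, 188.4]), (0.08, [214.0, 187.0]), (0.084, [213.9, 185.9]), (0.09, [213.7, 184.2])]
11 11 [(0.075, [215.8, 192.0]), (0.08, [215.7, 190.6]), (0.084, [215.6, 189.5]), (0.09, [215.4, 187.8])]
```

The tip is now at about 82 to 84 mm by vision, so contact is imminent.

Emit:
jog_arm:
  moves:
    - {"dx":0,"dy":0,"dz":0.001,"wx":0,"wy":0,"wz":0,"fingers":1}
    - {"dx":0,"dy":0,"dz":0.001,"wx":0,"wy":0,"wz":0,"fingers":1}
    - {"dx":0,"dy":0,"dz":0.001,"wx":0,"wy":0,"wz":0,"fingers":1}
    - {"dx":0,"dy":0,"dz":0,"wx":0,"wy":0,"wz":0,"fingers":1}
    - {"dx":0,"dy":0,"dz":0,"wx":0,"wy":0,"wz":0,"fingers":1}

```text
time: 20.95
eef_pos: [0.5051, 0.0067, 0.0626]
ee_rot: [2.626, 1.724, 0.0]
force: [-1.1, -0.3, 3.6]
width: 0.0003
grip_force: 1.8
```

```bash
python3 s.py
```

```text
t 20.95 yaw 66.57 deg q6 0.292 Mz 0.017 F [-1.1 -0.3  3.6] M [-0.1   0.1   0.02] p [0.5051 0.0067 0.0626] w 0.0003 g 2
```

There is contact at a TCP height of about 63 mm, with roughly the 4 N of the slide. I'll press on slowly.

Emit:
jog_arm:
  moves:
    - {"dx":0,"dy":0,"dz":0.001,"wx":0,"wy":0,"wz":0,"fingers":1}
    - {"dx":0,"dy":0,"dz":0.001,"wx":0,"wy":0,"wz":0,"fingers":1}
    - {"dx":0,"dy":0,"dz":0.001,"wx":0,"wy":0,"wz":0,"fingers":1}
    - {"dx":0,"dy":0,"dz":0.001,"wx":0,"wy":0,"wz":0,"fingers":1}
    - {"dx":0,"dy":0,"dz":0,"wx":0,"wy":0,"wz":0,"fingers":1}

```text
time: 21.37
eef_pos: [0.5051, 0.0067, 0.0604]
ee_rot: [2.626, 1.724, -0.0]
force: [-0.6, -0.7, 2.5]
width: -0.0
grip_force: 1.5
```

```bash
python3 s.py
```

```text
t 21.37 yaw 66.57 deg q6 0.292 Mz 0.027 F [-0.6 -0.7  2.5] M [-0.15  0.09  0.03] p [0.5051 0.0067 0.0604] w -0.0000 g 2
```

Emit:
jog_arm:
  moves:
    - {"dx":0,"dy":0,"dz":0.001,"wx":0,"wy":0,"wz":0,"fingers":1}
    - {"dx":0,"dy":0,"dz":0.001,"wx":0,"wy":0,"wz":0,"fingers":1}
    - {"dx":0,"dy":0,"dz":0.001,"wx":0,"wy":0,"wz":0,"fingers":1}
    - {"dx":0,"dy":0,"dz":0.001,"wx":0,"wy":0,"wz":0,"fingers":1}
    - {"dx":0,"dy":0,"dz":0,"wx":0,"wy":0,"wz":0,"fingers":1}

```text
time: 21.78
eef_pos: [0.5051, 0.0068, 0.0584]
ee_rot: [2.626, 1.724, -0.0]
force: [0.1, -0.8, 3.2]
width: -0.0001
grip_force: 1.4
```

```bash
python3 s.py
```

```text
t 21.78 yaw 66.57 deg q6 0.292 Mz 0.032 F [ 0.1 -0.8  3.2] M [-0.13  0.06  0.03] p [0.5051 0.0068 0.0584] w -0.0001 g 1
```

It has gone about 5 mm with light force, well past the 2 mm stop, so the knob is in the notch.

Emit:
jog_arm:
  moves:
    - {"dx":0,"dy":0,"dz":0.001,"wx":0,"wy":0,"wz":0,"fingers":1}
    - {"dx":0,"dy":0,"dz":0.001,"wx":0,"wy":0,"wz":0,"fingers":1}
    - {"dx":0,"dy":0,"dz":0.001,"wx":0,"wy":0,"wz":0,"fingers":1}
    - {"dx":0,"dy":0,"dz":0.001,"wx":0,"wy":0,"wz":0,"fingers":1}
    - {"dx":0,"dy":0,"dz":0.001,"wx":0,"wy":0,"wz":0,"fingers":1}

```text
time: 22.2
eef_pos: [0.5051, 0.0067, 0.0559]
ee_rot: [2.626, 1.724, 0.0]
force: [0.1, -0.9, 4.7]
width: 0.0
grip_force: 2.0
```

```bash
python3 s.py
```

```text
t 22.20 yaw 66.57 deg q6 0.292 Mz -0.016 F [ 0.1 -0.9  4.7] M [-0.23  0.04 -0.02] p [0.5051 0.0067 0.0559] w 0.0000 g 2
```

Emit:
jog_arm:
  moves:
    - {"dx":0,"dy":0,"dz":0.001,"wx":0,"wy":0,"wz":0,"fingers":1}
    - {"dx":0,"dy":0,"dz":0.001,"wx":0,"wy":0,"wz":0,"fingers":1}
    - {"dx":0,"dy":0,"dz":0.001,"wx":0,"wy":0,"wz":0,"fingers":1}
    - {"dx":0,"dy":0,"dz":0.001,"wx":0,"wy":0,"wz":0,"fingers":1}
    - {"dx":0,"dy":0,"dz":0,"wx":0,"wy":0,"wz":0,"fingers":1}

```text
time: 22.62
eef_pos: [0.5051, 0.0068, 0.0539]
ee_rot: [2.626, 1.724, -0.0]
force: [0.1, -0.7, 3.0]
width: 0.0
grip_force: 1.4
```

```bash
python3 s.py
```

```text
t 22.62 yaw 66.57 deg q6 0.292 Mz -0.012 F [ 0.1 -0.7  3. ] M [-0.19 -0.01 -0.01] p [0.5051 0.0068 0.0539] w 0.0000 g 1
```

Emit:
jog_arm:
  moves:
    - {"dx":0,"dy":0,"dz":0.001,"wx":0,"wy":0,"wz":0,"fingers":1}
    - {"dx":0,"dy":0,"dz":0.001,"wx":0,"wy":0,"wz":0,"fingers":1}
    - {"dx":0,"dy":0,"dz":0.001,"wx":0,"wy":0,"wz":0,"fingers":1}
    - {"dx":0,"dy":0,"dz":0,"wx":0,"wy":0,"wz":0,"fingers":1}
    - {"dx":0,"dy":0,"dz":0,"wx":0,"wy":0,"wz":0,"fingers":1}

```text
time: 23.03
eef_pos: [0.5051, 0.0068, 0.0524]
ee_rot: [2.626, 1.724, -0.0]
force: [0.4, -0.7, 2.3]
width: 0.0003
grip_force: 1.2
```

```bash
python3 s.py
```

```text
t 23.03 yaw 66.56 deg q6 0.292 Mz -0.016 F [ 0.4 -0.7  2.3] M [-0.18 -0.02 -0.02] p [0.5051 0.0068 0.0524] w 0.0003 g 1
```

Emit:
jog_arm:
  moves:
    - {"dx":0,"dy":0,"dz":0.001,"wx":0,"wy":0,"wz":0,"fingers":1}
    - {"dx":0,"dy":0,"dz":0.001,"wx":0,"wy":0,"wz":0,"fingers":1}
    - {"dx":0,"dy":0,"dz":0,"wx":0,"wy":0,"wz":0,"fingers":1}
    - {"dx":0,"dy":0,"dz":0,"wx":0,"wy":0,"wz":0,"fingers":1}
    - {"dx":0,"dy":0,"dz":0,"wx":0,"wy":0,"wz":0,"fingers":1}

```text
time: 23.45
eef_pos: [0.5051, 0.0067, 0.0516]
ee_rot: [2.626, 1.724, 0.0]
force: [0.2, -1.4, 7.0]
width: 0.0002
grip_force: 3.2
```

```bash
python3 s.py
```

```text
t 23.45 yaw 66.57 deg q6 0.292 Mz -0.039 F [ 0.2 -1.4  7. ] M [-0.28  0.11 -0.04] p [0.5051 0.0067 0.0516] w 0.0002 g 3
```

Emit:
jog_arm:
  moves:
    - {"dx":0,"dy":0,"dz":0.001,"wx":0,"wy":0,"wz":0,"fingers":1}
    - {"dx":0,"dy":0,"dz":0,"wx":0,"wy":0,"wz":0,"fingers":1}
    - {"dx":0,"dy":0,"dz":0,"wx":0,"wy":0,"wz":0,"fingers":1}
    - {"dx":0,"dy":0,"dz":0,"wx":0,"wy":0,"wz":0,"fingers":1}
    - {"dx":0,"dy":0,"dz":0,"wx":0,"wy":0,"wz":0,"fingers":1}

```text
time: 23.87
eef_pos: [0.5052, 0.0066, 0.0515]
ee_rot: [2.626, 1.724, 0.0]
force: [-2.2, -2.9, 12.1]
width: -0.0001
grip_force: 6.0
```

```bash
python3 s.py
```

```text
t 23.87 yaw 66.57 deg q6 0.292 Mz 0.006 F [-2.2 -2.9 12.1] M [-0.4   0.37  0.01] p [0.5052 0.0066 0.0515] w -0.0001 g 6
```

The plunger has stopped firmly at a TCP height of 51.5 mm, about 12 mm below first contact. I'll retreat upward and outward and check the button's height numerically.

Emit:
jog_arm:
  moves:
    - {"dx":0,"dy":0,"dz":-0.005,"wx":0,"wy":0,"wz":0,"fingers":1}
    - {"dx":0,"dy":0,"dz":-0.02,"wx":0,"wy":0,"wz":0,"fingers":1}
    - {"dx":0,"dy":0,"dz":-0.05,"wx":0,"wy":0,"wz":0,"fingers":1}
    - {"dx":0,"dy":0,"dz":-0.07,"wx":0,"wy":0,"wz":0,"fingers":1}
    - {"dx":0,"dy":0,"dz":-0.07,"wx":0,"wy":0,"wz":0,"fingers":1}

```text
time: 24.28
eef_pos: [0.5043, 0.007, 0.1597]
ee_rot: [-2.625, -1.723, 0.003]
force: [1.1, 0.2, 0.1]
width: -0.0002
grip_force: 0.0
```

Emit:
jog_arm:
  moves:
    - {"dx":0,"dy":0,"dz":-0.05,"wx":0,"wy":0,"wz":0,"fingers":1}
    - {"dx":0,"dy":0,"dz":-0.03,"wx":0,"wy":0,"wz":0,"fingers":1}
    - {"dx":0,"dy":0,"dz":0,"wx":0,"wy":0,"wz":0,"fingers":1}
    - {"dx":0,"dy":0,"dz":0,"wx":0,"wy":0,"wz":0,"fingers":1}
    - {"dx":0,"dy":0,"dz":0,"wx":0,"wy":0,"wz":0,"fingers":1}

```text
time: 24.7
eef_pos: [0.5045, 0.0069, 0.1977]
ee_rot: [-2.626, -1.724, 0.002]
force: [0.2, -1.0, -0.3]
width: -0.0002
grip_force: 0.0
```

```bash
python3 s.py; python3 br.py | grep -v 7; python3 - <<'E'
from h import *
for n in('scene','side'):
    c=np.load(n+'0.npz'); print(n,[np.round(proj(c,[.5075,.0130,z]),1).tolist() for z in(.084,.072)])
E
```

```text
t 24.70 yaw 66.57 deg q6 0.292 Mz -0.012 F [ 0.2 -1.  -0.3] M [ 0.02  0.03 -0.01] p [0.5045 0.0069 0.1977] w -0.0002 g 0
scene [[221.3, 183.4], [221.5, 186.8]]
side [[221.4, 214.1], [221.8, 218.2]]
```

```bash
python3 br.py; python3 - <<'E'
from workcell import *
from h import *
C=[];
for n in('scene','side'):
    c=read_camera(n);C.append(c);c0=np.load(n+'0.npz')
    u,v=(222,188) if n=='scene' else (222,220)
    for q in(c0['pixels'],c['pixels']):
        p=q.astype(int);p=p[v-14:v+12,u-8:u+9];print(n)
        for r in range(4,24): print(v-14+r,(p[r].sum(1)//3).tolist())
E
```

```text
scene 0 46 rows 187 193 col brightness [181 171 172 173 172 175 173 151 113 111 123 129 127 132 160 199 200 195]
scene 7 45 rows 187 193 col brightness [ 29  22  57 181 247 235 245 185 117 117 138 169 180 189 229 253 253 252]
scene now 22 rows 188 193 col brightness [250 249 250 247 239 238 237 237 238 240 224 108 119 143 216 253 251 250]
side 0 60 rows 220 227 col brightness [111 111 111 110 108  97  82  73  72  76  81  84  82  80  77  77  75  66]
side 7 60 rows 220 227 col brightness [128 156 172 178 176 158 132 115 116 125 134 136 133 129 129 129 128 117]
side now 16 rows 222 227 col brightness [190 181 168 167 168 168 170 172 170 158 136 121 121 124 121 124 122 111]
scene
178 [117, 115, 151, 154, 95, 139, 196, 198, 197, 198, 199, 200, 200, 199, 199, 197, 197]
179 [107, 108, 147, 132, 70, 120, 184, 198, 199, 200, 199, 198, 197, 197, 197, 198, 197]
180 [119, 125, 171, 192, 155, 160, 183, 176, 181, 188, 193, 195, 198, 198, 198, 196, 194]
181 [112, 151, 195, 198, 187, 181, 172, 172, 171, 171, 174, 186, 195, 192, 192, 193, 195]
182 [97, 152, 188, 185, 174, 171, 170, 171, 172, 172, 172
[... 5929 characters left out ...]
, 152, 152, 166, 170, 170, 172, 171, 167, 164, 150, 120, 92, 90, 108, 134]
223 [190, 178, 148, 139, 150, 157, 161, 161, 159, 150, 141, 122, 98, 87, 95, 114, 145]
224 [189, 182, 153, 136, 139, 140, 141, 142, 134, 124, 113, 100, 99, 104, 115, 143, 166]
225 [188, 181, 159, 138, 132, 132, 129, 126, 121, 114, 106, 105, 115, 124, 145, 173, 184]
226 [171, 168, 159, 142, 131, 127, 126, 126, 122, 118, 115, 117, 135, 146, 163, 181, 184]
227 [144, 143, 144, 138, 132, 130, 125, 125, 122, 121, 121, 125, 141, 151, 159, 163, 164]
228 [130, 128, 132, 130, 130, 129, 125, 122, 123, 121, 121, 125, 132, 135, 135, 135, 134]
229 [121, 124, 125, 127, 129, 127, 125, 123, 125, 125, 123, 124, 125, 122, 121, 121, 120]
```

The button has dropped about 4 px in the side view and 3.5 px in the scene view. A full 12 mm predicts 4.1 and 3.4, so it is home, and the arm is clear.

```bash
python3 -c "
from workcell import *
print(sign_off())"
```

```text
the job is handed in; nothing more can be done
None
```

I turned the knob clockwise into its notch, let it go, pressed the plunger gently all the way down (about 12 mm, at most about 12 N measured), moved the arm clear and handed in the job; no verdict came back.

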